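Feed a bangle blank through the flap of a tub polisher

ROBOT

A 6-joint arm with a two-finger parallel gripper is mounted at the origin on a cart in front of the work surface, level with it; the furniture and walls round the work are solid. World frame = base frame: x ahead of the robot, y to its left, z up, the work surface at z = 0. Lengths are in m, angles in rad, forces in N, time in s.
With the tool pointing down it reaches from about 0.35 to 0.775 m from the base axis. Payload 7.3 kg.
Tool frame: the origin (TCP) lies on the front face of the gripper's body, between the roots of the fingers; the fingertips stand 66 mm ahead of it and the grasp point (between the pads) lies 47 mm ahead of it; z points along the fingers, y is the direction in which the jaws open and shut (so a half turn about z gives the same grasp; the last joint's range is limited). The gripper opens to 92 mm and grips with 3 to 60 N. Pads are 19 mm wide; open, the fingers measure 130 mm over their backs; the gripper's body (75 mm by 190 mm) begins 47 mm behind the grasp point.
Start: joints at [1.16, 0.342, 1.524, -0, 1.275, -0.146], TCP at [0.137, 0.507, 0.292] pointing down, gripper open.
Joint ranges: [-2.53, 2.53], [-0.77, 2.02], [0.04, 2.7], [-1, 4.14], [0.28, 2.66], [-3.11, 3.11]. Speed limits (rad/s): [2.57, 2.57, 3.14, 3.14, 3.14, 3.14].

INTERFACE

Orientations are given as a rotation vector (axis times angle).
In Python, from cell import manip gives the robot as it stands. The module is installed in compiled form; this text tells all that it offers.
- The arm moves only by the tool carry_out, never from a script. Its argument "increments" is one flat list of numbers, 7 for each row, row after row: the shift along the tool's x, y, z in cm, then the turn, a rotation vector about the tool's x, y, z in degrees, then the closure, from 0 (fully open) to 1 (shut). A call has 1 to 5 rows; each row shifts and turns the pose as measured when the row begins, along the tool's axes as they then stand; what a row does not reach is not made up. A row lasts 1/10 s, in which the tool goes at most 50 mm and 8.59 degrees, less where a joint would pass 70% of its speed; a pose out of reach is approached as far as the arm can. A call is refused whole if a number of a shift passes 5 or a number of a turn 8.59, either way. A call with a gripper value outside its range is refused whole. The fingers move at their own pace and stop on an object; "force" is the grip in N (left out, the last holds). Time passes only in rows, so rows that do not move let the fingers close. It gives the time, the measured TCP pose, the force and the opening at its end, in the units of the state.
- manip.get_state(): the state, without advancing time (a new reading comes with each control period).
- manip.get_image(name): name is "scene" or "side" or "wrist"; returns a dict with "img" (400x640x3 uint8, red, green, blue), "camera_matrix" (3x3 intrinsics, pixels), "R" (3x3) and "t" (3): a world point X has camera coordinates R X + t; the wrist camera has in their place "mount" (4x4, takes a point from camera to tool coordinates, whose origin is the TCP and whose axes are the flange's). Camera axes: x right, y down, z forward; pixel columns grow to the right and rows downward; lengths in m; the calibration is good to about 2 mm. The wrist camera is an equidistant fisheye: a pixel r from the principal point sees the ray r / f radians off the axis. A picture is of the moment at which its call begins: read the wrist's pose just before it. There is no depth.
- manip.finish_job(): hands the job in, once; it reports no verdict.
The state is a dict: "time_s": time; "joint_positions": joint angles; "dq": joint speeds; "effort": joint torques, N m; "eef_pos": TCP position; "orientation": TCP orientation; "contact_force": force on the tool from outside, world axes, zero at the start; "ft_torque": the same for the moment, N m; "gripper_width": opening from 0.0 (shut) to 1.0 (fully open).
Only numpy, scipy, OpenCV 4.12 (cv2) and the standard library are available. Lean on these libraries where they do the work, as an engineer would, in place of code of your own. Each camera call takes 0.05 s, during which the arm holds its last target.

TASK

Load the broad bangle into the tub polisher, by pushing only: push the bolt at the left of the feed snout fully open, push the broad bangle along the feed shelf and in under the swinging flap until it drops down the ramp into the tub, draw back so that the flap swings shut, and then push the bolt fully home again. Push gently with the fingertips, and pinch or lift nothing. Leave the slim bangle where it lies on the shelf for the next load, and do not disturb the loose things standing round the machine.

Things in the scene. Friction and masses are not known exactly. Their poses are not given: they have to be found in the camera images.
- polisher: the tub polisher, fixed, about 480 x 320 mm and 240 mm high. Origin on the bench top right under the middle of the flap's hinge line; x points level into the machine, y to its left looking in, z up. All machine figures below are in this frame, in mm. Behind the snout stands the tub (outside x 60 to 226, y +-103) with a fixed clear lid, top at z 212; its lid knob reaches z 231 at x 175, y 0.
- shelf (a point): middle of the feed shelf, on its surface: at x -115, y 0, z 125. The level steel shelf spans x -197 to -33, y +-158; its rim stands 11 above the surface at the sides and at the back beside the throat, 8 at the front (x -200). The two bangles lie on it.
- mouth (a point): middle of the mouth, on the throat's floor right under the hinge pin: at x 0, y 0, z 125, level with the shelf. Two flared guides, 34 high, narrow from y +-60 at x -30 to y +-41 at x 0. Then the snout, inside y +-40, runs from x 0 to 64, covered by a flat roof from x 6 on; the roof's top is at z 205.
- ramp_edge (a point): where the throat's floor ends and a steep ramp drops into the tub: at x 32, y 0, z 125. A bangle tips and slides down once its centre is 5 to 10 mm past this edge, so the fingers must follow it 5 to 15 mm past the hinge line, in under the raised flap. The hinge is 72 above the floor: upright fingers meet it first; fingers leaned 25 to 30 degrees, tips ahead, get under.
- flap (a joint): steel gravity flap across the mouth, 74 mm wide, hung from a pin along y at x 0, z 197; its lower edge is 3 mm above the floor. 0 = shut (lower edge 14 mm inward of the hinge, kept on its stops by its weight), up to 1.35 rad pushed inward and up. It cannot swing outward, weighs 50 g and falls shut by itself within 1.5 s. With the bolt home it gives only about 0.05 rad.
- bolt (a joint): the slide bolt on the left (+y) side of the snout; it slides along the polisher's y axis. 0 = home (its end stands behind the flap and locks it), 0.026 m = fully open, out to the left. It takes about 2 N to slide and stays where it is left.
- bolt_tab (a point): centre of the bolt's upright black thumb tab, a plate 24 mm (along x) x 7 mm (along y) x 32 mm high, on an 8 mm stem; it stands higher than the snout's roof, z 206 to 238. With the bolt home it is at x 19, y 65, z 222, and it moves with the bolt along +y. Push its right face (from over the roof) to open, its left face to shut.
- broad_bangle: the broad bangle, to be fed: a loose brass ring lying flat on the shelf left or right of its middle, outer diameter 64 mm, inner 54 mm, 22 mm high, 110 to 220 g. Origin in the middle of the ring at its underside.
- slim_bangle: the slim bangle, to be left alone: a loose brass ring lying flat on the other side of the shelf, outer diameter 58 mm, inner 50 mm, 11 mm high. Origin in the middle of the ring at its underside.
- tub_floor (a point): middle of the tub's inner floor, at x 143, y 0, z 48, seen through the clear lid; the inside spans x 66 to 220, y +-88.
- scrap_cup: loose milky plastic cup with metal scrap, 73 mm across, 60 mm high, on the bench to the right of the shelf; origin under its centre. Bystander.
- spool: loose spool of copper wire, 52 mm across, 34 mm high, on the bench to the left of the shelf; origin under its centre. Bystander.
- steel_dish: loose steel dish of used cutters, 63 mm across, 38 mm high, on the bench to the right of the snout; origin under its centre. Bystander.
- graver: loose graver with a round wooden handle, 84 x 34 x 28 mm, lying on the bench in front of the shelf; origin under its centre. Bystander.
Things that resemble listed ones, but are neither listed nor needed, are in the scene too. Leave any purple or red look-alike of the broad_bangle alone.

How it is judged:
On the way, in this order (a step that is already met when the one before it is completed fails the run):
1. the bolt is pushed open while the flap is still shut (value of joint bolt above 0.02 m and value of joint flap below 0.12 rad), for 0.1 s.
2. the broad bangle passes in under the raised flap (value of joint flap above 0.3 rad and x of broad_bangle in the frame of polisher above 0.005 m and value of joint bolt above 0.018 m), for 0.05 s.
3. the broad bangle lies in the tub and the flap has swung shut behind it, the bolt still open (x of broad_bangle in the frame of polisher above 0.06 m and height (world z) of broad_bangle below 0.105 m and value of joint flap below 0.08 rad and value of joint bolt above 0.018 m), for 0.1 s.
At the end, for the whole second after the job is handed in: The broad bangle lies still in the tub (centre over 60 mm inward of the hinge line, within 100 mm of the tub's middle, over 20 mm below the shelf's level), the flap hangs shut (under 0.08 rad), the bolt is home (within 5 mm) and the slim bangle is within 30 mm of where it lay (x of broad_bangle in the frame of polisher above 0.06 m and height (world z) of broad_bangle below 0.105 m and horizontal distance between broad_bangle and tub_floor below 0.1 m and linear speed of broad_bangle below 0.03 m/s and value of joint flap below 0.08 rad and value of joint bolt below 0.005 m and distance of slim_bangle from where it was at the start of the episode below 0.03 m); the robot touches nothing.
It fails at once if the broad bangle is lifted more than 14 mm off the shelf (height (world z) of broad_bangle above 0.139 m).
It fails at once if the broad bangle is pinched or pressed with more than 18 N (contact force between the fingers and broad_bangle above 18 N).
It fails at once if the fingers pinch or press any part of the machine (bolt tab, flap, shelf) with more than 30 N (contact force between the fingers and polisher above 30 N).
It fails at once if the slim bangle is moved more than 30 mm (distance of slim_bangle from where it was at the start of the episode above 0.03 m).
It fails at once if a loose thing standing round the machine is moved more than 30 mm (distance of any of scrap_cup, spool, steel_dish, graver from where it was at the start of the episode above 0.03 m).
It also fails if it takes over 58 s, if anything falls off the work surface, if the arm or the gripper's body presses on something with over 40 N, if the wrist force passes 120 N, or if a joint passes its speed limit or range.

## Working session

There is one attempt and no reset: what is moved stays moved. The work goes in short steps, Python scripts to look and compute and a tool call to move; the robot and the scene stay as the last step left them, time stands still between calls to the robot, and variables do not carry over. Pictures are saved under pics/ and viewed, and the job is handed in when it is done.

Besides the shell and the picture viewer there is one more tool, called after "Emit:" in YAML: its name, and indented under it one key for each argument. carry_out: Moves the arm, as the interface text tells. Its arguments: {"type":"object","properties":{"increments":{"type":"array","items":{"type":"number"}},"force":{"type":"number"}},"required":["increments"]}

```bash
mkdir -p pics; ls
python3 - <<'E'
from cell import manip
import cv2,numpy as np
print(manip.get_state())
for n in ["scene","side","wrist"]:
    d=manip.get_image(n)
    cv2.imwrite(f"pics/{n}0.png",d["img"][:,:,::-1])
    print(n,{k:np.round(v,4).tolist() for k,v in d.items() if k!="img"})
E
```

```text
pics
{'time_s': 0.0, 'joint_positions': array([ 1.15997885e+00,  3.42714552e-01,  1.52502649e+00, -1.15690414e-05,
        1.27541562e+00, -1.46020003e-01]), 'dq': array([-0.0005805 , -0.0002278 ,  0.00023635,  0.0006297 ,  0.00091913,
        0.00041046]), 'effort': array([ 1.07828469e-03, -4.31253612e+01, -2.44220495e+01,  7.16891815e-02,
        5.60832547e-02, -9.79618085e-05]), 'eef_pos': array([0.1372634 , 0.50641052, 0.29154583]), 'orientation': array([-4.14668049e-01, -3.11368197e+00,  2.36659494e-03]), 'contact_force': array([-0.28958312,  0.09330597,  0.18376563]), 'ft_torque': array([ 0.00534295, -0.03998733,  0.03201397]), 'gripper_width': 0.999518092294931}
scene {'camera_matrix': [[429.745, 0.0, 317.5175], [0.0, 429.745, 195.6351], [0.0, 0.0, 1.0]], 'R': [[0.8924, -0.4512, -0.0075], [-0.195, -0.3707, -0.9081], [0.4069, 0.8118, -0.4188]], 't': [-0.5271, 0.2441, 1.0213]}
side {'camera_matrix': [[381.1147, 0.0, 322.9671], [0.0, 381.1147, 200.7444], [0.0, 0.0, 1.0]], 'R': [[-0.9939, -0.1094, 0.0123], [-0.0789, 0.6305, -0.7722], [0.0767, -0.7685, -0.6353]], 't': [0.573, 0.1728, 0.9174]}
wrist {'camera_matrix': [[309.7069, 0.0, 324.9842], [0.0, 309.7069, 197.0675], [0.0, 0.0, 1.0]], 'mount': [[-0.0002, -0.9677, -0.252, 0.0669], [1.0, 0.0001, -0.0012, 0.0001], [0.0012, -0.252, 0.9677, -0.0926], [0.0, 0.0, 0.0, 1.0]]}
```

View pics/scene0.png

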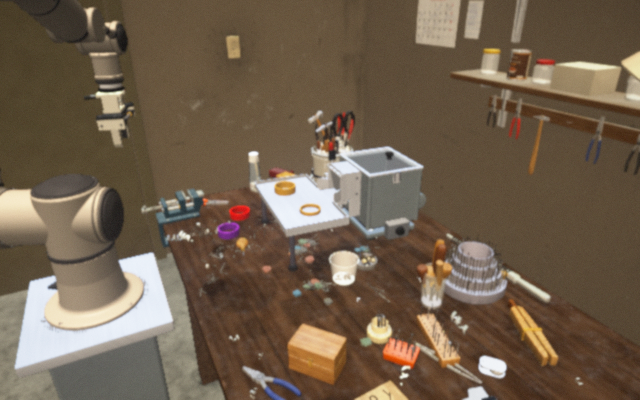

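View pics/side0.png

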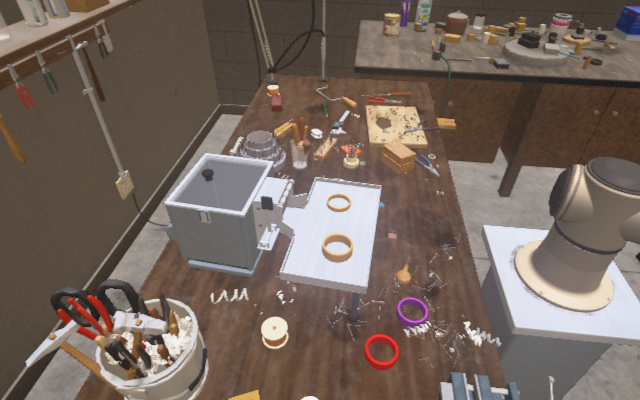

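View pics/wrist0.png

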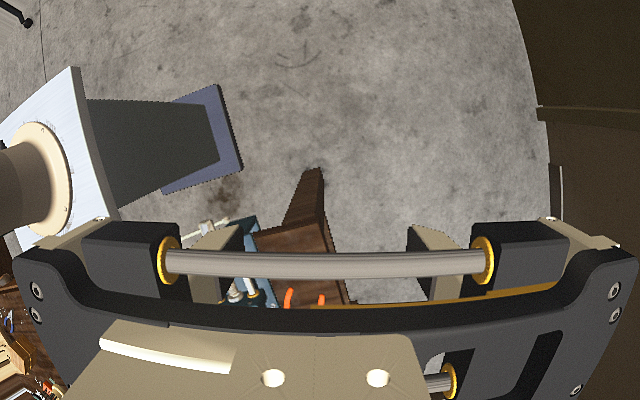

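```bash
cat > h.py <<'E'
import numpy as np,cv2
from scipy.spatial.transform import Rotation as Ro
CAM={"scene":dict(K=np.array([[429.745,0,317.5175],[0,429.745,195.6351],[0,0,1]])),"side":dict(K=np.array([[381.1147,0,322.9671],[0,381.1147,200.7444],[0,0,1]]))}
def getcam(d): return d["camera_matrix"],d["R"],d["t"]
def ray(c,uv):
    K,R,t=c; C=-R.T@t; v=R.T@np.linalg.inv(K)@np.array([uv[0],uv[1],1.]); return C,v/np.linalg.norm(v)
def onz(c,uv,z):
    C,v=ray(c,uv); return C+v*(z-C[2])/v[2]
def proj(c,X):
    K,R,t=c; p=K@(R@np.asarray(X)+t); return p[:2]/p[2]
E
python3 - <<'E'
import cv2
a=cv2.imread("pics/scene0.png")[130:290,220:440]; cv2.imwrite("pics/scene0c.png",cv2.resize(a,None,fx=3.6,fy=3.6,interpolation=cv2.INTER_CUBIC))
a=cv2.imread("pics/side0.png")[140:340,150:400]; cv2.imwrite("pics/side0c.png",cv2.resize(a,None,fx=3,fy=3,interpolation=cv2.INTER_CUBIC))
E
```

```text
(no output)
```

View pics/scene0c.png

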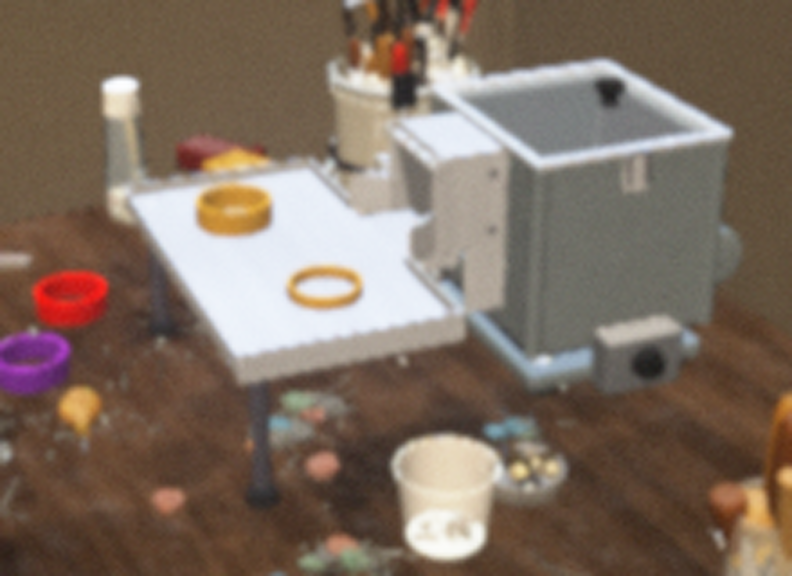

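View pics/side0c.png

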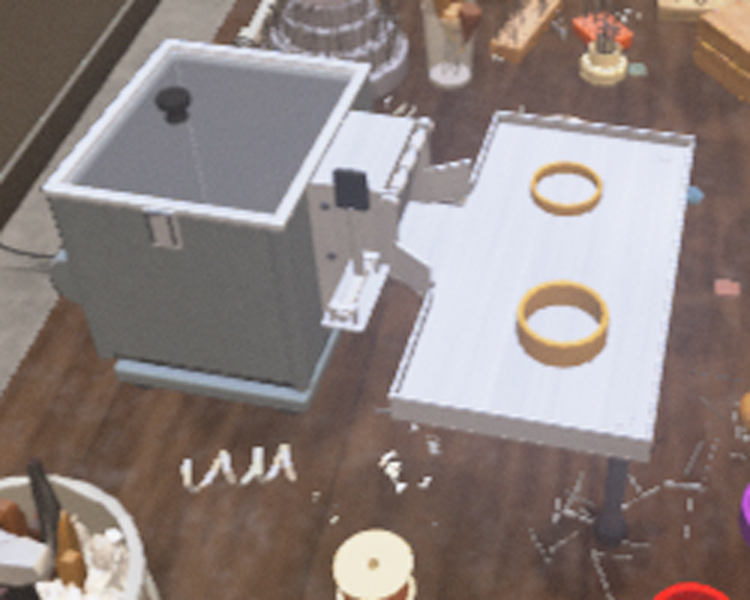

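```bash
cat > fit.py <<'E'
from cell import manip
from h import *
from scipy.optimize import least_squares
cs=getcam(manip.get_image("scene"));cd=getcam(manip.get_image("side"))
np.save("cams.npy",np.array([cs,cd],dtype=object),allow_pickle=True)
S=[((60,103,212),(283,226)),((226,103,212),(46,190)),((226,-103,212),(165,42)),((60,-103,212),(368,65)),((175,0,231),(173,92)),((19,65,222),(351,188)),((-200,-158,133),(694,137)),((-200,158,133),(650,443))]
C=[((60,-103,212),(543,166)),((226,-103,212),(728,131)),((226,103,212),(608,62)),((60,103,212),(437,85)),((175,0,231),(611,84)),((-200,-158,133),(240,362)),((-200,158,133),(130,190))]
obs=[(cd,np.array(p)/1e3,(150+u/3,140+v/3)) for p,(u,v) in S]+[(cs,np.array(p)/1e3,(220+u/3.6,130+v/3.6)) for p,(u,v) in C]
def T(q,p):
    c,s=np.cos(q[2]),np.sin(q[2]); return np.array([q[0]+c*p[0]-s*p[1],q[1]+s*p[0]+c*p[1],p[2]])
def res(q): return np.concatenate([proj(c,T(q,p))-np.array(o) for c,p,o in obs])
r=least_squares(res,[0.6,0,0],loss='soft_l1')
print(r.x,np.degrees(r.x[2])); print(np.round(r.fun.reshape(-1,2),1).tolist())
np.save("pol.npy",r.x)
E
python3 fit.py
python3 - <<'E'
from h import *
cs,cd=np.load("cams.npy",allow_pickle=True); q=np.load("pol.npy")
def inv(X):
    c,s=np.cos(q[2]),np.sin(q[2]);d=X[:2]-q[:2];return np.array([c*d[0]+s*d[1],-s*d[0]+c*d[1]])*1e3
for n,c,z0 in (("side",cd,0),("scene",cs,0)):
    im=cv2.imread(f"pics/{n}0.png");h=cv2.cvtColor(im,cv2.COLOR_BGR2HSV)
    m=cv2.inRange(h,(10,110,80),(28,255,255))
    N,l,st,ce=cv2.connectedComponentsWithStats(m)
    for i in range(1,N):
        if st[i,4]>60:
            x,y,w,hh=st[i,:4]
            k=np.where(l==i); hull=cv2.convexHull(np.stack([k[1],k[0]],1).astype(np.int32)); M=cv2.moments(hull); u=(M["m10"]/M["m00"],M["m01"]/M["m00"])
            for z in (.1305,.136):
                X=onz(c,u,z); print(n,st[i].tolist(),z,np.round(X,4),inv(X).round(1))
E
```

```text
Traceback (most recent call last):
  File "fit.py", line 5, in <module>
    np.save("cams.npy",np.array([cs,cd],dtype=object),allow_pickle=True)
                       ~~~~~~~~^^^^^^^^^^^^^^^^^^^^^^
ValueError: could not broadcast input array from shape (3,3) into shape (3,)
Traceback (most recent call last):
FileNotFoundError: [Errno 2] No such file or directory: 'cams.npy'
```

```bash
sed -i 's/^np.save("cams.*/import pickle;pickle.dump([cs,cd],open("cams.pkl","wb"))/' fit.py
python3 fit.py
cat > find.py <<'E'
from h import *
import pickle,sys
cs,cd=pickle.load(open("cams.pkl","rb")); q=np.load("pol.npy")
def inv(X):
    c,s=np.cos(q[2]),np.sin(q[2]);d=X[:2]-q[:2];return np.array([c*d[0]+s*d[1],-s*d[0]+c*d[1]])*1e3
def find(n,suf):
    c={"side":cd,"scene":cs}[n]
    im=cv2.imread(f"pics/{n}{suf}.png");h=cv2.cvtColor(im,cv2.COLOR_BGR2HSV)
    m=cv2.inRange(h,(10,110,80),(28,255,255))
    N,l,st,ce=cv2.connectedComponentsWithStats(m)
    for i in range(1,N):
        if st[i,4]>60:
            k=np.where(l==i); hull=cv2.convexHull(np.stack([k[1],k[0]],1).astype(np.int32)); M=cv2.moments(hull); u=(M["m10"]/M["m00"],M["m01"]/M["m00"])
            X=[onz(c,u,z) for z in (.1305,.136)]
            if abs(inv(X[0])).max()<260: print(n,st[i].tolist(),[(x[:2].round(4).tolist(),inv(x).round(1).tolist()) for x in X])
if __name__=="__main__":
    find("side",sys.argv[1]);find("scene",sys.argv[1])
E
python3 find.py 0
```

```text
[ 0.65787271  0.02294749 -0.08993731] -5.1530280357147396
[[-3.1, -0.6], [-2.0, -0.1], [2.0, -3.8], [-0.0, -3.4], [-0.6, -0.6], [-0.1, -1.1], [-0.4, -0.2], [0.4, -3.1], [-0.4, -1.0], [0.7, 0.1], [-2.9, -1.8], [-2.6, -1.6], [-0.9, -1.9], [-1.4, -2.3], [-2.3, -0.9]]
side [323, 234, 29, 23, 107] [([0.537, 0.0997], [-127.3, 65.6]), ([0.5367, 0.105], [-128.0, 70.9])]
scene [276, 171, 19, 6, 76] [([0.5859, 0.2222], [-89.5, 192.0]), ([0.5808, 0.2094], [-93.5, 178.7])]
scene [275, 181, 20, 14, 223] [([0.5407, 0.1174], [-125.2, 83.5]), ([0.536, 0.1057], [-128.8, 71.5])]
scene [301, 204, 19, 11, 77] [([0.5455, -0.0463], [-105.7, -79.0]), ([0.5408, -0.0562], [-109.5, -89.3])]
```

```bash
cat > plan.py <<'E'
from h import *
q=np.load("pol.npy")
def M2W(p): # machine mm -> world m
    c,s=np.cos(q[2]),np.sin(q[2]); p=np.array(p,float)/1e3
    return np.array([q[0]+c*p[0]-s*p[1],q[1]+s*p[0]+c*p[1],p[2]])
def W2M(X):
    c,s=np.cos(q[2]),np.sin(q[2]); d=X[:2]-q[:2]; return np.array([c*d[0]+s*d[1],-s*d[0]+c*d[1],X[2]])*1e3
def Rt(yaw=0,lean=0): # yaw deg of the push direction rel. machine x, lean deg
    b=np.array([[-1,0,0],[0,1,0],[0,0,-1.]]).T
    return Ro.from_euler('z',q[2]+np.radians(yaw))*Ro.from_matrix(b)*Ro.from_euler('y',lean,degrees=True)
def state():
    from cell import manip
    s=manip.get_state(); return s
def show(s=None):
    s=s or state(); R=Ro.from_rotvec(s["orientation"]); tip=s["eef_pos"]+R.apply([0,0,.066])
    z=Ro.from_euler('z',-q[2]).apply(R.apply([0,0,1]));
    x=Ro.from_euler('z',-q[2]).apply(R.apply([-1,0,0]))
    f=Ro.from_euler('z',-q[2]).apply(s["contact_force"])
    print("t",round(s["time_s"],2),"tipM",W2M(tip).round(1),"z",z.round(2),"fwdyaw",round(np.degrees(np.arctan2(x[1],x[0])),1),"F(mach)",f.round(1),"grip",round(s["gripper_width"],3))
def rows(tipM,yaw=0,lean=0,n=None,step=.045,clo=1):
    s=state(); show(s); R=Ro.from_rotvec(s["orientation"]);p=s["eef_pos"]; G=Rt(yaw,lean)
    g=M2W(tipM)-G.apply([0,0,.066]); tot=(R.inv()*G).as_rotvec()
    k=n or int(max(np.ceil(np.linalg.norm(g-p)/step),np.ceil(np.degrees(np.abs(tot)).max()/8),1))
    for i in range(k):
        d=R.inv().apply((g-p)/k)*100; r=np.degrees(tot/k)
        print([round(float(v),2) for v in list(d)+list(r)]+[clo]); R=R*Ro.from_rotvec(tot/k); p=p+(g-p)/k if 0 else p+(g-M0)/k if 0 else p+ (g-s["eef_pos"])/k if 0 else p
    print("total world d",(g-p).round(4),"rows",k,"target tcp",g.round(3))
E
python3 - <<'E'
from plan import *
print(Rt(0,0).apply([0,0,1]),Rt(0,30).apply([0,0,1]).round(2))
for lean in(30,):
    rows((19,37,300));
E
```

```text
[ 0.  0. -1.] [-0.5   0.04 -0.87]
t 0.35 tipM [-561.9  435.   226.1] z [-0. -0. -1.] fwdyaw -10.0 F(mach) [-0.6 -0.2 -0.5] grip 0.996
[-4.01, -1.82, -0.46, -0.0, -0.0, -0.63, 1]
[-3.99, -1.86, -0.46, -0.0, -0.0, -0.63, 1]
[-3.97, -1.91, -0.46, -0.0, -0.0, -0.63, 1]
[-3.95, -1.95, -0.46, -0.0, -0.0, -0.63, 1]
[-3.92, -1.99, -0.46, -0.0, -0.0, -0.63, 1]
[-3.9, -2.03, -0.46, -0.0, -0.0, -0.63, 1]
[-3.88, -2.08, -0.46, -0.0, -0.0, -0.63, 1]
[-3.86, -2.12, -0.46, -0.0, -0.0, -0.63, 1]
[-3.83, -2.16, -0.46, -0.0, -0.0, -0.63, 1]
[-3.81, -2.2, -0.46, -0.0, -0.0, -0.63, 1]
[-3.79, -2.24, -0.46, -0.0, -0.0, -0.63, 1]
[-3.76, -2.29, -0.46, -0.0, -0.0, -0.63, 1]
[-3.74, -2.33, -0.46, -0.0, -0.0, -0.63, 1]
[-3.71, -2.37, -0.46, -0.0, -0.0, -0.63, 1]
[-3.68, -2.41, -0.46, -0.0, -0.0, -0.63, 1]
[-3.66, -2.45, -0.46, -0.0, -0.0, -0.63, 1]
total world d [ 0.5428 -0.4486  0.0739] rows 16 target tcp [0.68  0.058 0.366]
```

```bash
sed -i "s/from_euler('y',lean/from_euler('y',-lean/; s/; p=p+(g-p).*$//" plan.py; sed -i 's/print("total/print("step",((g-p)\/k).round(3)); print("total/' plan.py; python3 -c "
from plan import *
rows((-100,60,330))"
```

```text
t 0.35 tipM [-561.9  435.   226.1] z [-0. -0. -1.] fwdyaw -10.0 F(mach) [-0.6 -0.2 -0.5] grip 0.996
[-3.71, -2.06, -0.74, -0.0, -0.0, -0.72, 1]
[-3.69, -2.11, -0.74, -0.0, -0.0, -0.72, 1]
[-3.66, -2.16, -0.74, -0.0, -0.0, -0.72, 1]
[-3.63, -2.2, -0.74, -0.0, -0.0, -0.72, 1]
[-3.61, -2.25, -0.74, -0.0, -0.0, -0.72, 1]
[-3.58, -2.29, -0.74, -0.0, -0.0, -0.72, 1]
[-3.55, -2.34, -0.74, -0.0, -0.0, -0.72, 1]
[-3.52, -2.38, -0.74, -0.0, -0.0, -0.72, 1]
[-3.49, -2.42, -0.74, -0.0, -0.0, -0.72, 1]
[-3.46, -2.47, -0.74, -0.0, -0.0, -0.72, 1]
[-3.43, -2.51, -0.74, -0.0, -0.0, -0.72, 1]
[-3.4, -2.55, -0.74, -0.0, -0.0, -0.72, 1]
[-3.36, -2.6, -0.74, -0.0, -0.0, -0.72, 1]
[-3.33, -2.64, -0.74, -0.0, -0.0, -0.72, 1]
step [ 0.03  -0.03   0.007]
total world d [ 0.4263 -0.415   0.1039] rows 14 target tcp [0.564 0.092 0.396]
```

Emit:
carry_out:
  increments: [-2.5, -1, -3.5, 0, 0, -3, 1, -3.5, -2, -2, 0, 0, -3, 1, -4, -2, -1, 0, 0, -2, 1, -4, -2.5, -1, 0, 0, -2, 1, -4, -2.5, -1, 0, 0, 0, 1]

```text
time_s: 0.85
eef_pos: [0.3006, 0.3785, 0.3782]
orientation: [-0.113, -3.138, 0.005]
contact_force: [1.1, 0.4, 0.1]
gripper_width: 0.619
```

```bash
python3 -c "
from plan import *
rows((-100,60,330))"
```

```text
t 0.85 tipM [-387.9  321.8  312.2] z [-0. -0. -1.] fwdyaw 1.0 F(mach) [1.  0.5 0.1] grip 0.619
[-3.15, -2.97, -0.19, -0.02, -0.01, 0.11, 1]
[-3.15, -2.96, -0.2, -0.02, -0.01, 0.11, 1]
[-3.16, -2.96, -0.2, -0.02, -0.01, 0.11, 1]
[-3.16, -2.95, -0.2, -0.02, -0.01, 0.11, 1]
[-3.17, -2.94, -0.2, -0.02, -0.01, 0.11, 1]
[-3.17, -2.94, -0.2, -0.02, -0.01, 0.11, 1]
[-3.18, -2.93, -0.2, -0.02, -0.01, 0.11, 1]
[-3.19, -2.92, -0.2, -0.02, -0.01, 0.11, 1]
[-3.19, -2.92, -0.2, -0.02, -0.01, 0.11, 1]
step [ 0.029 -0.032  0.002]
total world d [ 0.2631 -0.2868  0.0178] rows 9 target tcp [0.564 0.092 0.396]
```

Emit:
carry_out:
  increments: [-3.1, -3, 0, 0, 0, 0, 1, -3.1, -3, -0.5, 0, 0, 0, 1, -3.1, -3, -0.5, 0, 0, 0, 1, -3.1, -3, 0, 0, 0, 0, 1, -3.1, -3, 0, 0, 0, 0, 1]

```text
time_s: 1.35
eef_pos: [0.4504, 0.2105, 0.3911]
orientation: [0.113, 3.137, -0.0]
contact_force: [1.4, -0.1, 0.6]
gripper_width: 0.18
```

Emit:
carry_out:
  increments: [-3.1, -3, 0, 0, 0, 0, 1, -3.1, -3, 0, 0, 0, 0, 1, -3.1, -3, 0, 0, 0, 0, 1, -3.1, -3, 0, 0, 0, 0, 1, 0, 0, 0, 0, 0, 0, 1]

```text
time_s: 1.85
eef_pos: [0.5716, 0.0711, 0.3905]
orientation: [0.122, 3.136, -0.001]
contact_force: [-1.0, 0.6, -0.5]
gripper_width: 0.003
```

```bash
python3 -c "
from plan import *
from cell import manip
show()
s=state();d=manip.get_image('wrist');cv2.imwrite('pics/w1.png',d['img'][:,:,::-1]);np.savez('w1',p=s['eef_pos'],r=s['orientation'],m=d['mount'],K=d['camera_matrix'])
for n in('scene','side'): cv2.imwrite('pics/%s1.png'%n,manip.get_image(n)['img'][:,:,::-1])
"; python3 find.py 1
```

```text
t 1.85 tipM [-90.1  40.2 324.5] z [ 0. -0. -1.] fwdyaw 0.7 F(mach) [-1.   0.5 -0.5] grip 0.003
side [323, 234, 29, 22, 104] [([0.5371, 0.0995], [-127.2, 65.4]), ([0.5369, 0.1048], [-127.9, 70.7])]
scene [276, 171, 19, 7, 76] [([0.5837, 0.2212], [-91.7, 190.8]), ([0.5785, 0.2084], [-95.7, 177.6])]
scene [275, 181, 20, 14, 224] [([0.5407, 0.1175], [-125.2, 83.7]), ([0.536, 0.1058], [-128.8, 71.6])]
scene [300, 204, 20, 11, 78] [([0.5452, -0.0462], [-106.1, -79.0]), ([0.5404, -0.0561], [-109.9, -89.3])]
```

View pics/w1.png

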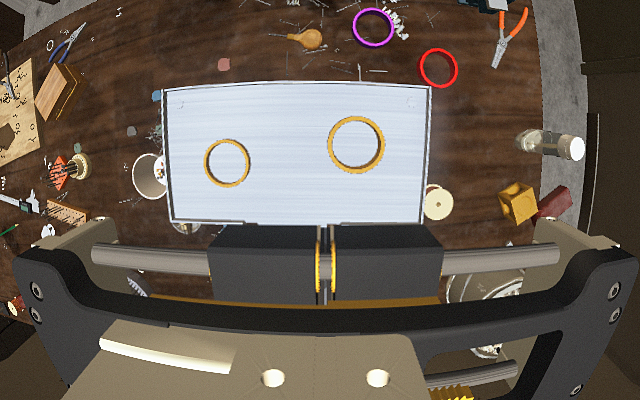

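```bash
cat >> h.py <<'E'
def wrist_proj(w,X):
    R=Ro.from_rotvec(w["r"]); T=R.inv().apply(np.asarray(X)-w["p"]); m=w["m"]; c=m[:3,:3].T@(T-m[:3,3])
    th=np.arctan2(np.hypot(c[0],c[1]),c[2]); f=w["K"][0,0]; e=c[:2]/max(np.hypot(c[0],c[1]),1e-9)
    return w["K"][:2,2]+f*th*e
def wrist_onz(w,uv,z):
    d=np.array(uv)-w["K"][:2,2]; r=np.hypot(*d); th=r/w["K"][0,0]
    c=np.array([*(d/r*np.sin(th)),np.cos(th)]); R=Ro.from_rotvec(w["r"]); m=w["m"]
    v=R.apply(m[:3,:3]@c); C=w["p"]+R.apply(m[:3,3]); return C+v*(z-C[2])/v[2]
E
python3 - <<'E'
from h import *
im=cv2.imread("pics/w1.png")
cv2.imwrite("pics/w1c.png",cv2.resize(im[70:240,140:460],None,fx=2.5,fy=2.5,interpolation=cv2.INTER_CUBIC))
from plan import W2M,q
w=np.load("w1.npz")
for n,uv,z in [("FL",(430,88),.134),("FR",(163,90),.134),("BL",(427,222),.136),("BR",(170,220),.136)]:
    print(n,W2M(wrist_onz(w,uv,z)).round(1))
h=cv2.cvtColor(im,cv2.COLOR_BGR2HSV);m=cv2.inRange(h,(10,110,80),(28,255,255));m[230:]=0
for c in cv2.findContours(m,cv2.RETR_EXTERNAL,cv2.CHAIN_APPROX_NONE)[0]:
    if cv2.contourArea(c)>800:
        (u,v),_,_=e=cv2.fitEllipse(c); print(e,[W2M(wrist_onz(w,(u,v),z)).round(1).tolist() for z in(.136,.147)])
E
```

```text
FL [-196.8  159.2  134. ]
FR [-198.1 -159.2  134. ]
BL [-35.9 165.9 136. ]
BR [ -32.8 -160.8  136. ]
((520.1063232421875, 200.16604614257812), (38.30751037597656, 55.72488021850586), 18.3686466217041) [[-65.0, 302.0, 136.0], [-67.9, 293.7, 147.0]]
((47.96827697753906, 182.19651794433594), (48.815391540527344, 80.2071304321289), 120.2011489868164) [[-85.1, -401.1, 136.0], [-87.4, -387.1, 147.0]]
((226.2917938232422, 162.7335205078125), (45.01359939575195, 46.99958038330078), 175.97227478027344) [[-106.2, -76.0, 136.0], [-107.8, -72.3, 147.0]]
((494.83843994140625, 146.82293701171875), (38.703948974609375, 91.64959716796875), 90.84526062011719) [[-133.2, 250.2, 136.0], [-134.0, 243.5, 147.0]]
((355.6856384277344, 144.29757690429688), (55.7115478515625, 56.25568389892578), 105.47835540771484) [[-127.7, 73.6, 136.0], [-128.7, 72.6, 147.0]]
((50.14789581298828, 91.3086166381836), (22.230236053466797, 57.84898376464844), 23.87796974182129) [[-226.1, -377.0, 136.0], [-224.0, -363.8, 147.0]]
((133.75584411621094, 78.49688720703125), (38.48386001586914, 86.53888702392578), 82.28373718261719) [[-218.0, -203.4, 136.0], [-216.0, -195.7, 147.0]]
((287.63787841796875, 53.158958435058594), (44.7191276550293, 107.6473159790039), 90.53317260742188) [[-230.6, -3.5, 136.0], [-228.3, -2.1, 147.0]]
((503.653564453125, 63.4267578125), (82.8885269165039, 101.86849212646484), 155.9357452392578) [[-239.9, 259.1, 136.0], [-237.3, 252.2, 147.0]]
```

View pics/w1c.png

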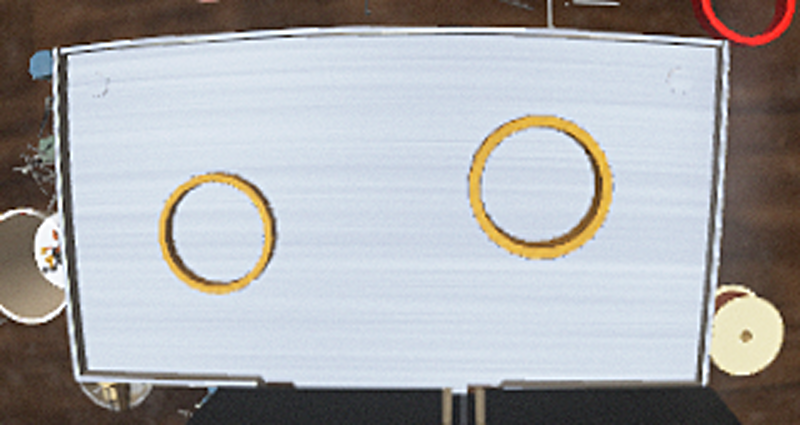

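```bash
python3 -c "
from plan import *
rows((19,34,270))"
```

```text
t 2.0 tipM [-93.2  44.4 325.6] z [ 0.  0. -1.] fwdyaw 0.9 F(mach) [-0.6  0.1 -0.1] grip 0.005
[-3.74, -0.41, 1.86, 0.02, 0.05, 0.31, 1]
[-3.74, -0.39, 1.86, 0.02, 0.05, 0.31, 1]
[-3.74, -0.36, 1.86, 0.02, 0.05, 0.31, 1]
step [ 0.037 -0.007 -0.019]
total world d [ 0.111  -0.0204 -0.0556] rows 3 target tcp [0.68  0.055 0.336]
```

Emit:
carry_out:
  increments: [-3.7, -0.4, 1, 0, 0, 0.3, 1, -3.7, -0.4, 2, 0, 0, 0.3, 1, -3.7, -0.4, 2, 0, 0, 0.3, 1, 0, 0, 0, 0, 0, 0, 1, 0, 0, 0, 0, 0, 0, 1]

```text
time_s: 2.5
eef_pos: [0.6781, 0.0633, 0.3425]
orientation: [0.125, 3.136, 0.005]
contact_force: [0.6, -0.1, 0.6]
gripper_width: 0.005
```

```bash
cat > snap.py <<'E'
from plan import *
from cell import manip
import sys
t=sys.argv[1]
show()
for n in sys.argv[2:]:
    s=state();d=manip.get_image(n);cv2.imwrite(f'pics/{n}{t}.png',d['img'][:,:,::-1])
    if n=='wrist': np.savez('w'+t,p=s['eef_pos'],r=s['orientation'],m=d['mount'],K=d['camera_matrix'])
    if n=='side': cv2.imwrite(f'pics/{n}{t}c.png',cv2.resize(d['img'][130:310,170:410,::-1],None,fx=3.3,fy=3.3,interpolation=cv2.INTER_CUBIC))
    if n=='scene': cv2.imwrite(f'pics/{n}{t}c.png',cv2.resize(d['img'][110:260,240:460,::-1],None,fx=3.6,fy=3.6,interpolation=cv2.INTER_CUBIC))
E
python3 snap.py 2 side scene; python3 -c "
from plan import *
rows((19,35,216))"
```

```text
t 2.5 tipM [ 16.8  42.2 276.5] z [ 0.  0. -1.] fwdyaw 0.6 F(mach) [0.6 0.  0.6] grip 0.005
t 2.6 tipM [ 16.2  41.9 276.9] z [ 0.  0. -1.] fwdyaw 0.6 F(mach) [-1.1  0.7 -0.4] grip 0.01
[-0.14, -0.34, 3.05, 0.09, 0.1, 0.29, 1]
[-0.14, -0.34, 3.05, 0.09, 0.1, 0.29, 1]
step [ 0.001 -0.003 -0.03 ]
total world d [ 0.0024 -0.0069 -0.0609] rows 2 target tcp [0.68  0.056 0.282]
```

View pics/side2c.png

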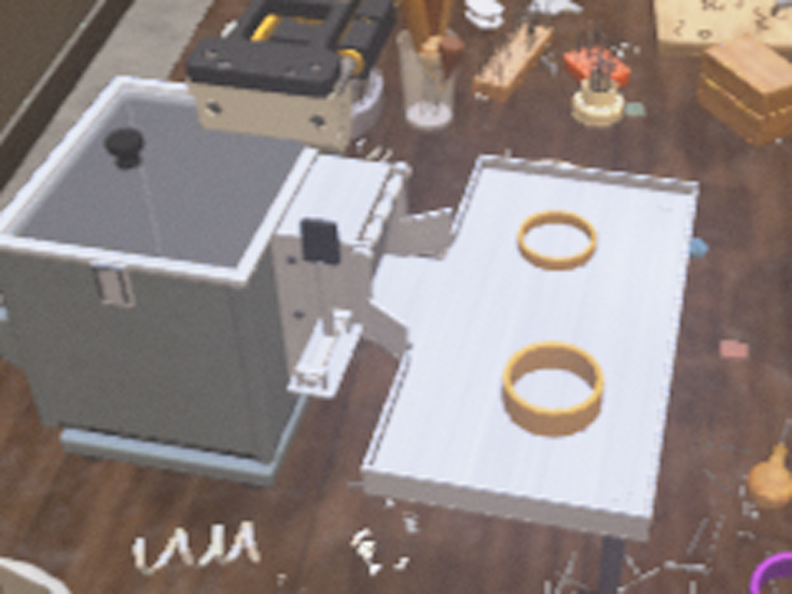

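View pics/scene2c.png

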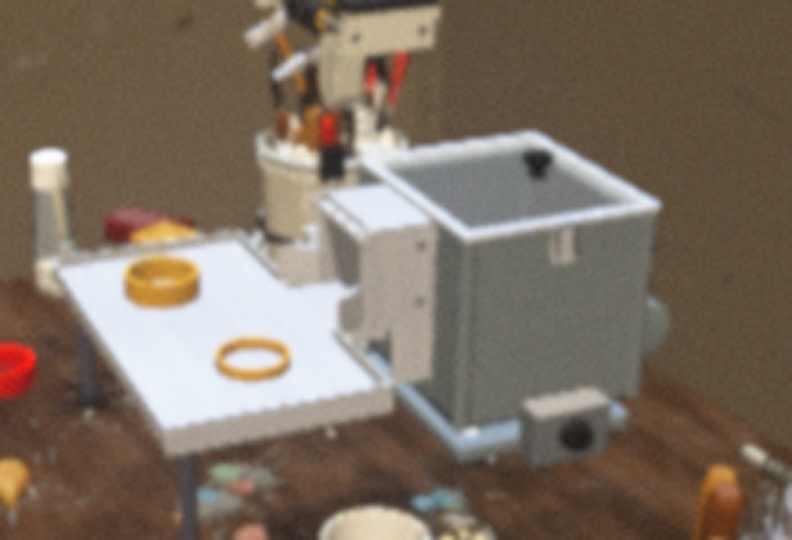

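```bash
python3 -c "
from plan import *
import pickle
cs,cd=pickle.load(open('cams.pkl','rb'))
def s(p): return ((proj(cd,M2W(p))-[170,130])*3.3).round(0)
def c(p): return ((proj(cs,M2W(p))-[240,110])*3.6).round(0)
for p in [(16,42,277),(26,61,277),(6,61,277),(16,42,343),(16,137,343)]: print(p,s(p),c(p))
for p in [(7,68.5,238),(31,68.5,238),(7,68.5,206),(31,68.5,206)]: print('tab',p,s(p))
"
```

```text
(16, 42, 277) [329. 141.] [338. 104.]
(26, 61, 277) [303. 157.] [340.  96.]
(6, 61, 277) [336. 162.] [317.  99.]
(16, 42, 343) [320.  44.] [339.  22.]
(16, 137, 343) [262. 140.] [293.  -4.]
tab (7, 68.5, 238) [335. 222.]
tab (31, 68.5, 238) [297. 216.]
tab (7, 68.5, 206) [339. 263.]
tab (31, 68.5, 206) [301. 257.]
```

Emit:
carry_out:
  increments: [-0.1, -0.5, 2.5, 0, 0, 0.5, 1, -0.1, -0.5, 2, 0, 0, 0, 1, -0.1, 0, 1, 0, 0, 0, 1, 0, 0, 0.5, 0, 0, 0, 1, 0, 0, 0, 0, 0, 0, 1]

```text
time_s: 3.1
eef_pos: [0.6772, 0.0568, 0.2917]
orientation: [0.131, 3.122, 0.006]
contact_force: [-0.8, 0.4, -0.7]
gripper_width: 0.005
```

```bash
python3 snap.py 3 side scene; python3 -c "
from plan import *
rows((19,67,216))"
```

```text
t 3.1 tipM [ 17.4  35.8 225.7] z [ 0.02  0.   -1.  ] fwdyaw 0.3 F(mach) [-0.8  0.3 -0.7] grip 0.005
t 3.2 tipM [ 18.   35.8 226.5] z [ 0.02  0.   -1.  ] fwdyaw 0.3 F(mach) [-0.   0.  -0.6] grip 0.0
[-0.23, 3.15, 1.07, 0.27, 1.06, 0.34, 1]
step [ 0.005  0.031 -0.011]
total world d [ 0.0051  0.0312 -0.0105] rows 1 target tcp [0.683 0.088 0.282]
```

View pics/side3c.png

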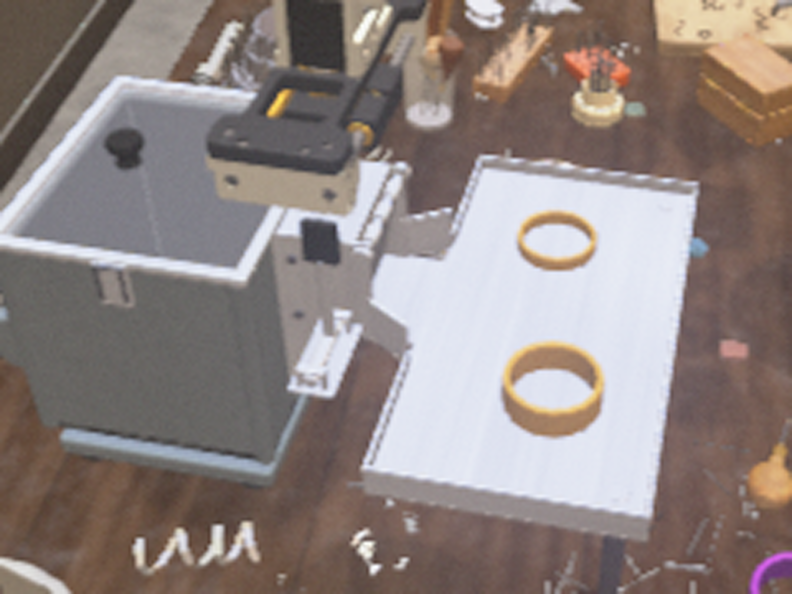

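View pics/scene3c.png

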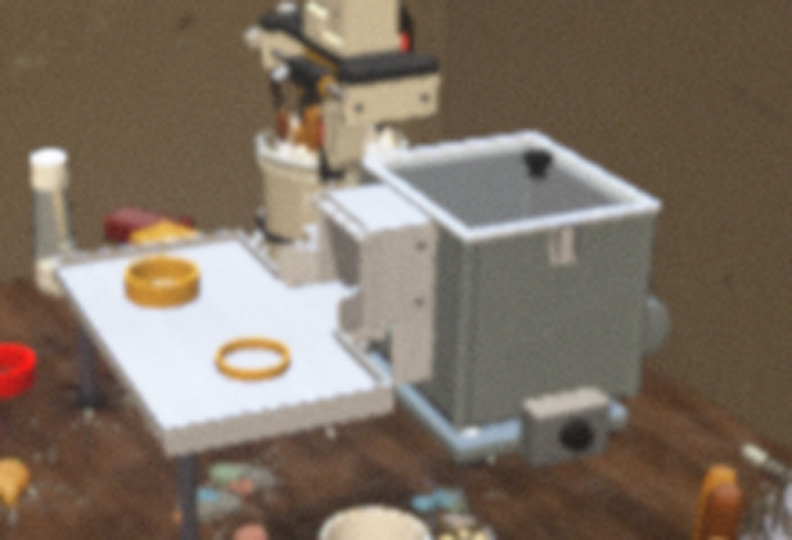

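Emit:
carry_out:
  increments: [0, 0, 1, 0, 1, 0.3, 1, 0, 0.6, 0.1, 0, 0, 0, 1, 0, 0.5, 0, 0, 0, 0, 1, 0, 0.5, 0, 0, 0, 0, 1]

```text
time_s: 3.6
eef_pos: [0.68, 0.0728, 0.2827]
orientation: [0.142, 3.136, 0.005]
contact_force: [-0.7, -1.8, -0.6]
gripper_width: 0.008
```

```bash
python3 -c "
from plan import *
show()"
```

```text
t 3.6 tipM [ 17.7  51.9 216.7] z [ 0.  0. -1.] fwdyaw -0.0 F(mach) [-0.5 -1.8 -0.6] grip 0.008
```

Emit:
carry_out:
  increments: [0, 0.6, 0, 0, 0, 0, 1, 0, 0.6, 0, 0, 0, 0, 1, 0, 0.5, 0, 0, 0, 0, 1]

```text
time_s: 3.9
eef_pos: [0.6816, 0.0909, 0.2828]
orientation: [0.143, 3.136, 0.003]
contact_force: [-1.2, -3.5, 0.2]
gripper_width: 0.005
```

```bash
python3 snap.py 4 side
```

```text
t 3.9 tipM [ 17.7  70.  216.8] z [ 0.  0. -1.] fwdyaw -0.1 F(mach) [-0.9 -3.5  0.2] grip 0.005
```

View pics/side4c.png

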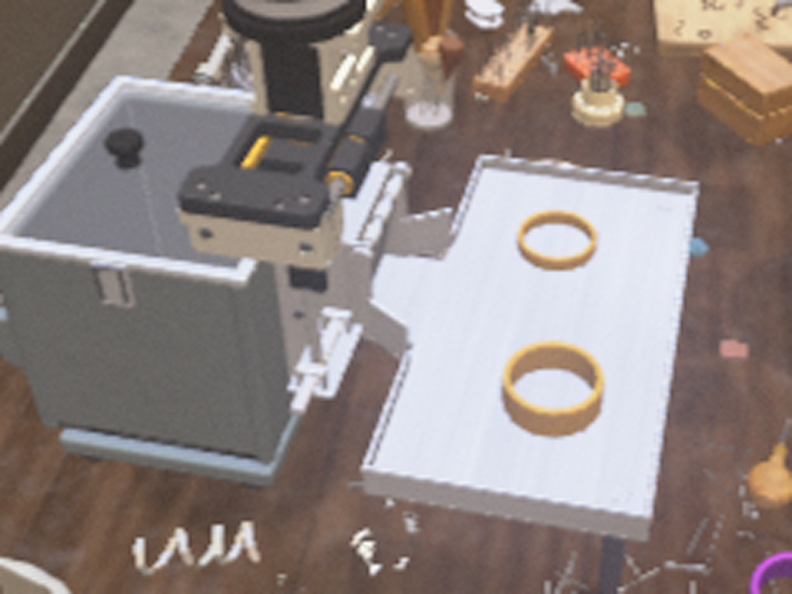

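```bash
python3 -c "
from plan import *
import pickle
cs,cd=pickle.load(open('cams.pkl','rb'))
def s(p): return ((proj(cd,M2W(p))-[170,130])*3.3).round(0)
for d in (0,16,20,24,26): print(d,s((7,68.5+d,206)),s((31,68.5+d,206)))
show()
"
```

```text
0 [339. 263.] [301. 257.]
16 [331. 280.] [293. 274.]
20 [329. 284.] [291. 278.]
24 [327. 288.] [289. 283.]
26 [326. 290.] [287. 285.]
t 3.95 tipM [ 17.7  70.  216.8] z [ 0.  0. -1.] fwdyaw -0.0 F(mach) [-0.5 -4.1 -0.9] grip 0.001
```

Emit:
carry_out:
  increments: [0, 0.3, 0, 0, 0, 0, 1]

```text
time_s: 4.05
eef_pos: [0.6818, 0.0921, 0.2828]
orientation: [0.143, 3.136, -0.006]
contact_force: [-2.9, -17.8, 2.3]
gripper_width: 0.003
```

```bash
python3 -c "
from plan import *
show()"
```

```text
t 4.05 tipM [ 17.7  70.8 216.8] z [ 0. -0. -1.] fwdyaw -0.1 F(mach) [ -1.3 -18.    2.3] grip 0.003
```

Emit:
carry_out:
  increments: [0, -0.6, 0, 0, 0, 0, 1, 0, -0.4, -2, 0, 0, 0, 1, 0, 0, -4, 0, 0, 0, 0.9, 0, 0, -4, 0, 0, 0, 0.74]

```text
time_s: 4.45
eef_pos: [0.6795, 0.0835, 0.3781]
orientation: [-0.141, -3.126, 0.003]
contact_force: [1.7, -0.2, -0.3]
gripper_width: 0.133
```

```bash
python3 -c "
from plan import *
rows((-169,105,220),yaw=-39,lean=35,clo=.74)"
```

```text
t 4.45 tipM [ 15.4  62.1 312.1] z [-0.01 -0.   -1.  ] fwdyaw -0.0 F(mach) [ 1.7 -0.1 -0.3] grip 0.133
[3.56, 1.11, 1.77, 1.93, -5.7, 6.31, 0.74]
[3.82, 0.76, 1.37, 1.93, -5.7, 6.31, 0.74]
[3.99, 0.37, 0.97, 1.93, -5.7, 6.31, 0.74]
[4.09, -0.05, 0.56, 1.93, -5.7, 6.31, 0.74]
[4.09, -0.49, 0.16, 1.93, -5.7, 6.31, 0.74]
[4.01, -0.94, -0.22, 1.93, -5.7, 6.31, 0.74]
step [-0.035  0.014 -0.017]
total world d [-0.2077  0.0856 -0.104 ] rows 6 target tcp [0.472 0.169 0.274]
```

Emit:
carry_out:
  increments: [4, 1.1, 0.8, 2, -5.7, 6.3, 0.74, 4, 0.8, 1, 2, -5.7, 6.3, 0.74, 4, 0.4, 1, 2, -5.7, 6.3, 0.74, 4, 0, 0.6, 2, -5.7, 6.3, 0.74, 4, -0.5, 0.2, 2, -5.7, 6.3, 0.74]

```text
time_s: 4.95
eef_pos: [0.5282, 0.1476, 0.3236]
orientation: [0.778, 2.589, -0.222]
contact_force: [-0.0, 0.3, -0.2]
gripper_width: 0.259
```

```bash
python3 -c "
from plan import *
rows((-169,105,200),yaw=-39,lean=35,clo=.74)"
```

```text
t 4.95 tipM [-115.6   96.9  264.4] z [ 0.38 -0.24 -0.9 ] fwdyaw -27.9 F(mach) [-0.   0.3 -0.2] grip 0.259
[2.79, -0.38, 1.22, 1.26, -2.86, 3.24, 0.74]
[2.82, -0.52, 1.09, 1.26, -2.86, 3.24, 0.74]
[2.84, -0.65, 0.97, 1.26, -2.86, 3.24, 0.74]
step [-0.019  0.007 -0.023]
total world d [-0.0563  0.0215 -0.0695] rows 3 target tcp [0.472 0.169 0.254]
```

Emit:
carry_out:
  increments: [3, -0.4, 0.2, 1.5, -3.5, 4, 0.74, 3, -0.6, 0.5, 1.5, -3.5, 4, 0.74, 2.8, -0.6, 1, 1, -3, 3, 0.74, 1, -0.2, 1.3, 0.5, 0, 0, 0.74, 0, 0, 0, 0, 0, 0, 0.74]

```text
time_s: 5.45
eef_pos: [0.4573, 0.1786, 0.2491]
orientation: [0.981, 2.341, -0.308]
contact_force: [-0.3, 0.3, 0.8]
gripper_width: 0.258
```

```bash
python3 snap.py 5 side wrist; python3 -c "
from plan import *
rows((-169,105,165),yaw=-39,lean=35,clo=.74)"
```

```text
t 5.45 tipM [-183.6  112.3  195.8] z [ 0.46 -0.37 -0.81] fwdyaw -40.5 F(mach) [-0.3  0.3  0.8] grip 0.258
t 5.55 tipM [-182.   112.3  198. ] z [ 0.46 -0.37 -0.81] fwdyaw -40.7 F(mach) [ 0.1 -0.1  0.2] grip 0.265
[0.62, 0.23, 3.53, -0.09, 1.29, -1.39, 0.74]
step [ 0.013 -0.009 -0.032]
total world d [ 0.0131 -0.0094 -0.0321] rows 1 target tcp [0.472 0.169 0.219]
```

View pics/side5.png

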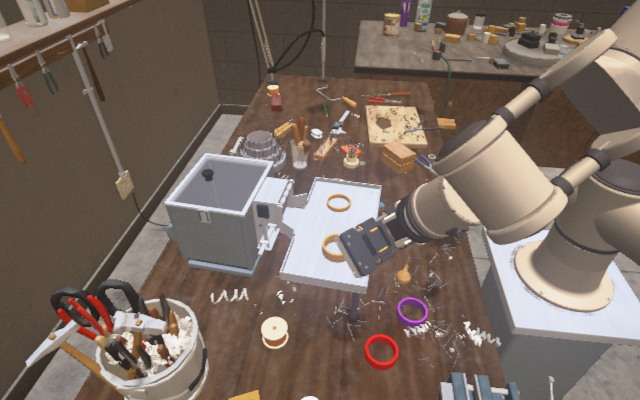

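View pics/wrist5.png

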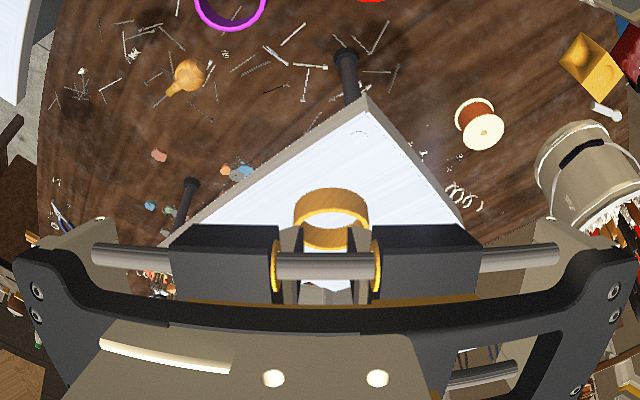

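```bash
python3 -c "
from plan import *
rows((-170,106,134),yaw=-39,lean=35,clo=.74,n=3)"
```

```text
t 5.55 tipM [-182.   112.3  198. ] z [ 0.46 -0.37 -0.81] fwdyaw -40.7 F(mach) [ 0.1 -0.1  0.2] grip 0.265
[0.86, 0.07, 1.98, -0.03, 0.43, -0.46, 0.74]
[0.84, 0.07, 1.99, -0.03, 0.43, -0.46, 0.74]
[0.83, 0.08, 2.0, -0.03, 0.43, -0.46, 0.74]
step [ 0.004 -0.003 -0.021]
total world d [ 0.0122 -0.0083 -0.0631] rows 3 target tcp [0.471 0.17  0.188]
```

Emit:
carry_out:
  increments: [0.8, 0.1, 2, 0, 0.4, -0.5, 0.74, 0.8, 0.1, 2, 0, 0.4, -0.5, 0.74, 0.4, 0, 1, 0, 0.4, -0.5, 0.74, 0, 0, 0, 0, 0, 0, 0.74]

```text
time_s: 5.95
eef_pos: [0.4745, 0.1713, 0.2032]
orientation: [0.964, 2.365, -0.294]
contact_force: [-0.2, -0.1, 0.3]
gripper_width: 0.261
```

```bash
python3 -c "
from plan import *
rows((-170,106,134),yaw=-39,lean=35,clo=.74,n=3)"
```

```text
t 5.95 tipM [-166.1  107.7  149.3] z [ 0.45 -0.36 -0.82] fwdyaw -39.4 F(mach) [-0.1 -0.1  0.3] grip 0.261
[0.34, -0.11, 0.38, 0.13, 0.07, -0.11, 0.74]
[0.34, -0.11, 0.38, 0.13, 0.07, -0.11, 0.74]
[0.34, -0.11, 0.38, 0.13, 0.07, -0.11, 0.74]
step [-0.001 -0.    -0.005]
total world d [-0.0036 -0.0011 -0.0151] rows 3 target tcp [0.471 0.17  0.188]
```

Emit:
carry_out:
  increments: [0.6, -0.2, 0.7, 0, 0, 0, 0.74, 0.5, -0.1, 0.5, 0, 0, 0, 0.74, 0, 0, 0, 0, 0, 0, 0.74]

```text
time_s: 6.25
eef_pos: [0.472, 0.1707, 0.1883]
orientation: [0.966, 2.361, -0.29]
contact_force: [0.5, -0.3, 0.1]
gripper_width: 0.255
```

```bash
python3 snap.py 6 side wrist scene; python3 -c "
from plan import *
rows((-90,40,134),yaw=-39,lean=35,clo=.74,step=.01)"
```

```text
t 6.25 tipM [-168.4  106.9  134.4] z [ 0.46 -0.36 -0.82] fwdyaw -39.7 F(mach) [ 0.5 -0.2  0.1] grip 0.255
t 6.4 tipM [-167.9  107.2  135.2] z [ 0.46 -0.36 -0.82] fwdyaw -39.7 F(mach) [-0.4 -0.8  0.4] grip 0.259
[-0.76, -0.02, 0.55, 0.06, 0.03, -0.05, 0.74]
[-0.76, -0.02, 0.55, 0.06, 0.03, -0.05, 0.74]
[-0.76, -0.02, 0.55, 0.06, 0.03, -0.05, 0.74]
[-0.76, -0.02, 0.55, 0.06, 0.03, -0.05, 0.74]
[-0.76, -0.02, 0.55, 0.06, 0.03, -0.05, 0.74]
[-0.76, -0.02, 0.55, 0.06, 0.03, -0.05, 0.74]
[-0.76, -0.02, 0.55, 0.06, 0.03, -0.05, 0.74]
[-0.76, -0.02, 0.55, 0.06, 0.03, -0.05, 0.74]
[-0.76, -0.02, 0.55, 0.06, 0.03, -0.05, 0.74]
[-0.76, -0.02, 0.55, 0.06, 0.03, -0.05, 0.74]
[-0.76, -0.02, 0.55, 0.06, 0.03, -0.05, 0.74]
step [ 0.007 -0.007 -0.   ]
total world d [ 0.0722 -0.0737 -0.001 ] rows 11 target tcp [0.545 0.097 0.188]
```

View pics/side6c.png

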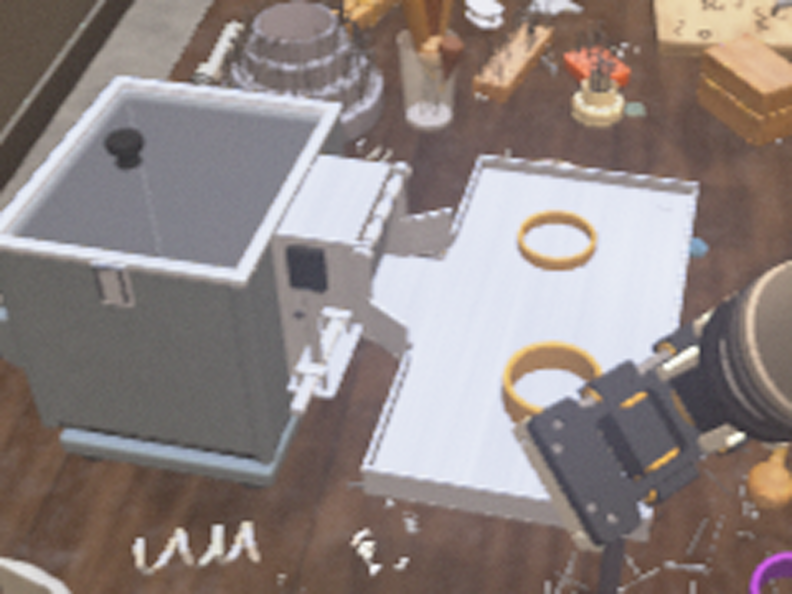

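View pics/wrist6.png

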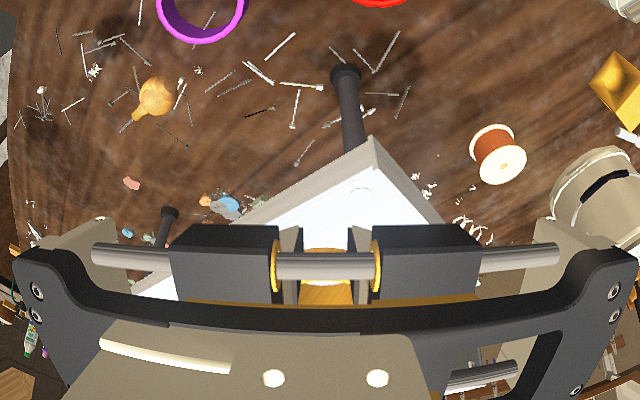

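View pics/scene6c.png

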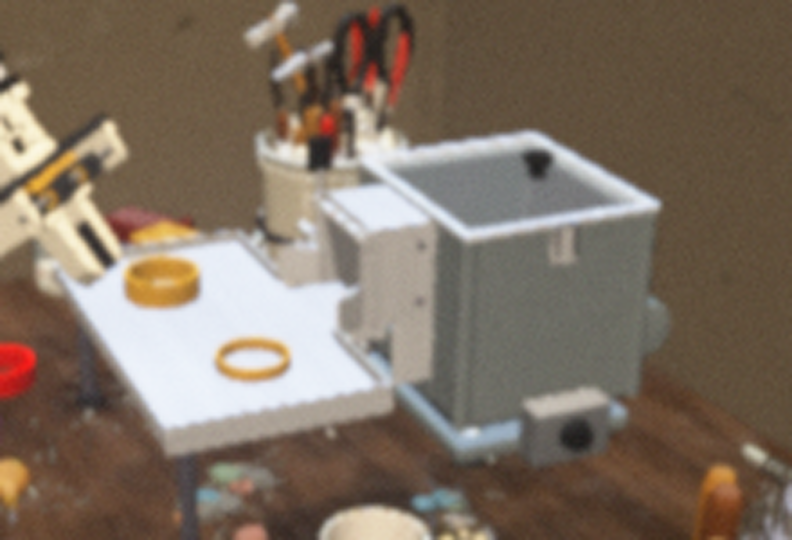

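Emit:
carry_out:
  increments: [-0.8, 0, 0.6, 0, 0, 0, 0.74, -0.8, 0, 0.6, 0, 0, 0, 0.74, -0.8, 0, 0.6, 0, 0, 0, 0.74, -0.8, 0, 0.6, 0, 0, 0, 0.74]

```text
time_s: 6.8
eef_pos: [0.5032, 0.1421, 0.1889]
orientation: [0.963, 2.36, -0.286]
contact_force: [-1.4, 1.0, 1.8]
gripper_width: 0.263
```

```bash
python3 snap.py 7 side;python3 find.py 7 2>/dev/null|head -3; python3 -c "
from plan import *
rows((-74,29,134),yaw=-39,lean=35,clo=.74,step=.01)"|tail -3
```

```text
t 6.8 tipM [-134.6   81.4  135. ] z [ 0.46 -0.35 -0.82] fwdyaw -39.6 F(mach) [-1.5  0.8  1.8] grip 0.263
side [327, 195, 23, 17, 111] [([0.5457, -0.039], [-106.2, -71.8]), ([0.5454, -0.0324], [-107.1, -65.2])]
side [314, 228, 22, 13, 97] [([0.5715, 0.0673], [-90.0, 36.4]), ([0.5709, 0.0729], [-91.1, 42.0])]
[-0.8, -0.02, 0.58, 0.09, 0.05, -0.07, 0.74]
step [ 0.007 -0.007 -0.   ]
total world d [ 0.0555 -0.0563 -0.0009] rows 8 target tcp [0.56  0.085 0.188]
```

View pics/side7c.png

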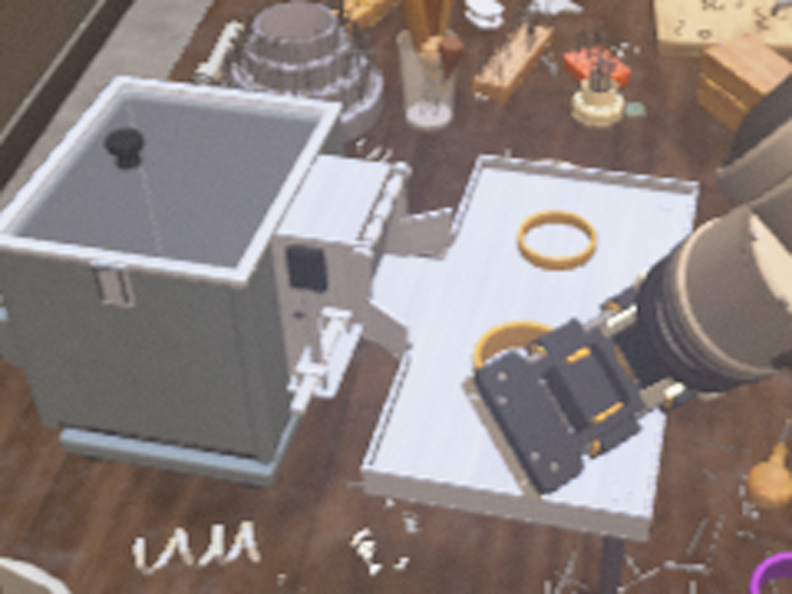

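Emit:
carry_out:
  increments: [-0.8, 0, 0.6, 0, 0, 0, 0.74, -0.8, 0, 0.6, 0, 0, 0, 0.74, -0.8, 0, 0.6, 0, 0, 0, 0.74, -0.8, 0, 0.6, 0, 0, 0, 0.74]

```text
time_s: 7.25
eef_pos: [0.5351, 0.1109, 0.1881]
orientation: [0.965, 2.359, -0.287]
contact_force: [-0.5, 1.8, 1.8]
gripper_width: 0.263
```

```bash
python3 snap.py 8 scene;python3 -c "
from plan import *
rows((-74,29,134),yaw=-39,lean=35,clo=.74,step=.01)"|tail -3
```

```text
t 7.25 tipM [-99.9  53.2 134.3] z [ 0.46 -0.35 -0.81] fwdyaw -39.7 F(mach) [-0.6  1.7  1.8] grip 0.263
[-0.7, -0.04, 0.5, 0.18, 0.11, -0.15, 0.74]
step [ 0.006 -0.006 -0.   ]
total world d [ 0.0236 -0.0252 -0.0001] rows 4 target tcp [0.56  0.085 0.188]
```

View pics/scene8c.png

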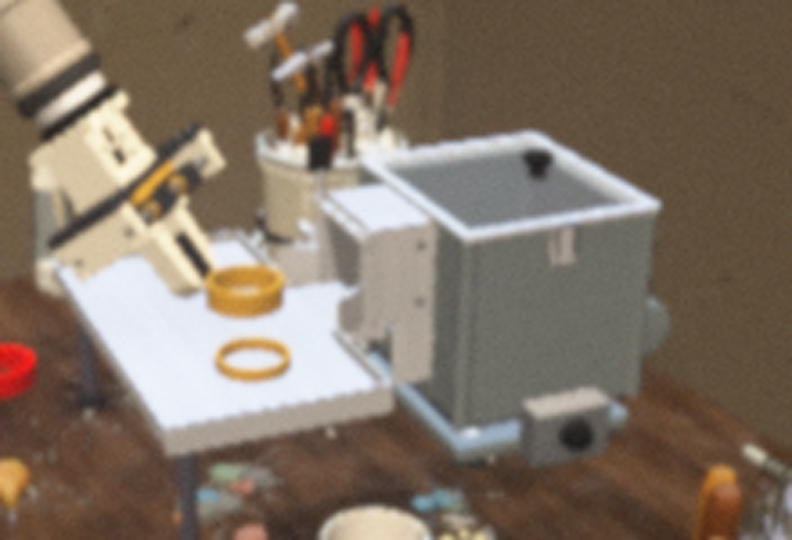

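Emit:
carry_out:
  increments: [-0.8, 0, 0.6, 0, 0, 0, 0.74, -0.8, 0, 0.6, 0, 0, 0, 0.74, -0.7, 0, 0.5, 0, 0, 0, 0.74, 0, 0, 0, 0, 0, 0, 0.74]

```text
time_s: 7.7
eef_pos: [0.5586, 0.0877, 0.1875]
orientation: [0.966, 2.358, -0.288]
contact_force: [-0.6, 0.7, 0.6]
gripper_width: 0.26
```

```bash
python3 snap.py 9 scene side;python3 find.py 9; python3 -c "
from plan import *
rows((-118,10,150),yaw=0,lean=35,clo=.74)"
```

```text
t 7.7 tipM [-74.4  32.1 133.7] z [ 0.46 -0.36 -0.81] fwdyaw -39.8 F(mach) [-0.7  0.6  0.6] grip 0.26
scene [308, 185, 21, 14, 245] [([0.6182, 0.0476], [-41.8, 21.0]), ([0.6127, 0.0366], [-46.3, 9.6])]
scene [301, 204, 19, 11, 79] [([0.5455, -0.0463], [-105.7, -79.0]), ([0.5408, -0.0562], [-109.5, -89.4])]
scene [342, 230, 19, 10, 77] [([0.5736, -0.2132], [-62.7, -242.8]), ([0.5686, -0.2214], [-67.0, -251.4])]
scene [319, 236, 17, 14, 83] [([0.5065, -0.2219], [-128.7, -257.5]), ([0.5022, -0.23], [-132.3, -265.9])]
t 7.8 tipM [-75.2  32.6 133.5] z [ 0.46 -0.36 -0.81] fwdyaw -39.7 F(mach) [-0.1  0.2 -0. ] grip 0.255
[-0.04, -1.35, -0.41, -4.37, 0.14, -6.49, 0.74]
[0.11, -1.31, -0.51, -4.37, 0.14, -6.49, 0.74]
[0.25, -1.24, -0.61, -4.37, 0.14, -6.49, 0.74]
[0.39, -1.16, -0.7, -4.37, 0.14, -6.49, 0.74]
[0.52, -1.05, -0.78, -4.37, 0.14, -6.49, 0.74]
step [-0.011 -0.008  0.003]
total world d [-0.0543 -0.0414  0.0168] rows 5 target tcp [0.504 0.047 0.204]
```

View pics/scene9c.png

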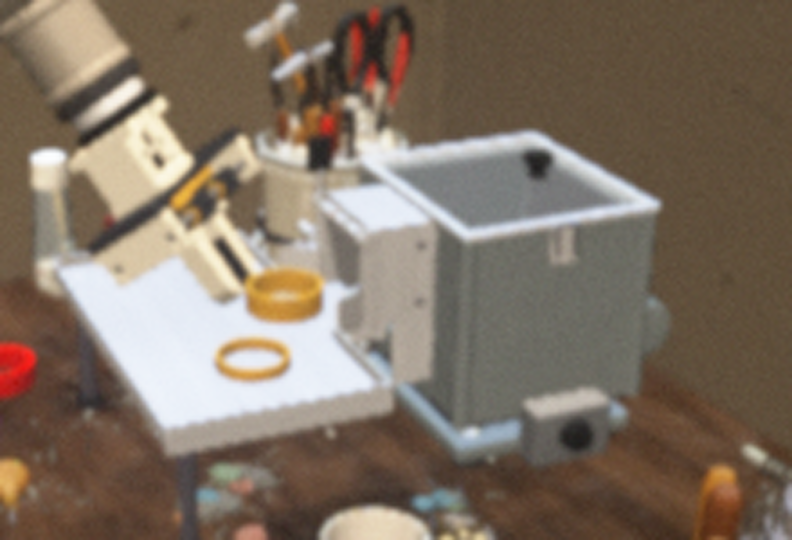

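View pics/side9c.png

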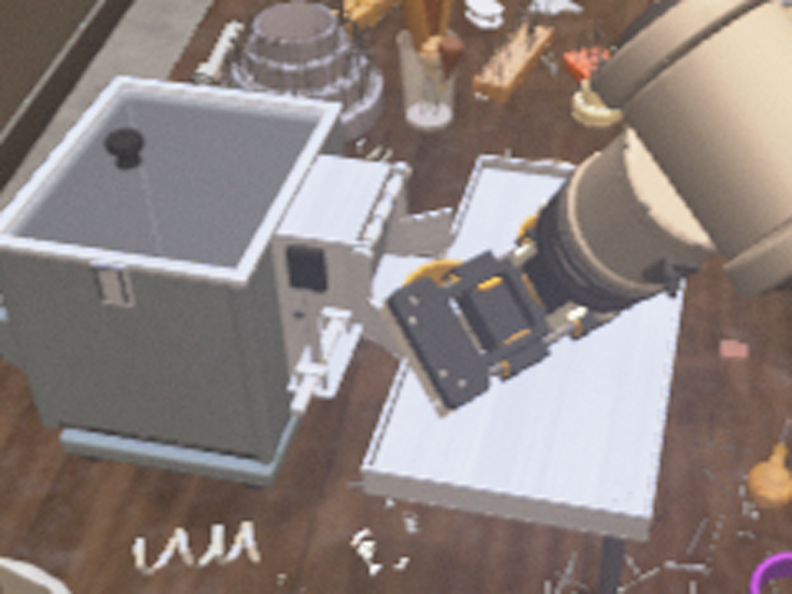

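Emit:
carry_out:
  increments: [2, 0, -1.4, 0, 0, 0, 0.74, 0.5, 0, -3.5, 0, 0, 0, 0.74, 0, 0, -1.5, -4, 0, -6, 0.74]

```text
time_s: 8.1
eef_pos: [0.5153, 0.1286, 0.2235]
orientation: [0.811, 2.41, -0.248]
contact_force: [0.6, -0.7, -0.1]
gripper_width: 0.257
```

```bash
python3 -c "
from plan import *
rows((-108,8,165),yaw=0,lean=35,clo=.74)"
```

```text
t 8.1 tipM [-118.8   72.6  169.7] z [ 0.5  -0.3  -0.82] fwdyaw -32.2 F(mach) [ 0.7 -0.6 -0.1] grip 0.257
[-0.95, -1.72, 0.79, -4.5, 0.12, -6.58, 0.74]
[-0.75, -1.87, 0.65, -4.5, 0.12, -6.58, 0.74]
[-0.53, -1.99, 0.5, -4.5, 0.12, -6.58, 0.74]
[-0.29, -2.07, 0.34, -4.5, 0.12, -6.58, 0.74]
step [-0.    -0.021 -0.001]
total world d [-0.0019 -0.0846 -0.0044] rows 4 target tcp [0.513 0.044 0.219]
```

Emit:
carry_out:
  increments: [-0.8, -1.8, 0.4, -4.5, 0, -6.6, 0.74, -0.7, -1.9, 0.4, -4.5, 0, -6.6, 0.74, -0.5, -2, 0.3, -4.5, 0, -6.6, 0.74, -0.3, -2, 0.3, -4.5, 0, -6.6, 0.74, 0, 0, 0, 0, 0, 0, 0.74]

```text
time_s: 8.6
eef_pos: [0.5048, 0.0722, 0.2266]
orientation: [0.273, 2.529, -0.084]
contact_force: [-0.1, -0.1, -0.5]
gripper_width: 0.262
```

```bash
python3 -c "
from plan import *
rows((-98,6,134),yaw=0,lean=35,clo=.74)"; python3 snap.py 10 scene side; python3 find.py 10
```

```text
t 8.6 tipM [-119.9   30.6  172.1] z [ 0.56 -0.07 -0.83] fwdyaw -7.2 F(mach) [-0.1 -0.2 -0.5] grip 0.262
[0.08, -1.32, 2.28, -2.03, -0.32, -2.95, 0.74]
[0.16, -1.4, 2.23, -2.03, -0.32, -2.95, 0.74]
step [ 0.009 -0.016 -0.019]
total world d [ 0.0183 -0.031  -0.0386] rows 2 target tcp [0.523 0.041 0.188]
t 8.6 tipM [-119.9   30.6  172.1] z [ 0.56 -0.07 -0.83] fwdyaw -7.2 F(mach) [-0.1 -0.2 -0.5] grip 0.262
side [327, 195, 15, 16, 62] [([0.5568, -0.0407], [-94.9, -72.4]), ([0.5564, -0.034], [-95.9, -65.9])]
side [292, 209, 28, 25, 244] [([0.6135, 0.0336], [-45.1, 6.6]), ([0.6126, 0.0395], [-46.6, 12.4])]
scene [309, 185, 20, 14, 237] [([0.6188, 0.0463], [-41.0, 19.7]), ([0.6133, 0.0354], [-45.5, 8.4])]
scene [300, 204, 20, 11, 78] [([0.5451, -0.046], [-106.1, -78.8]), ([0.5404, -0.056], [-109.9, -89.1])]
```

View pics/side10c.png

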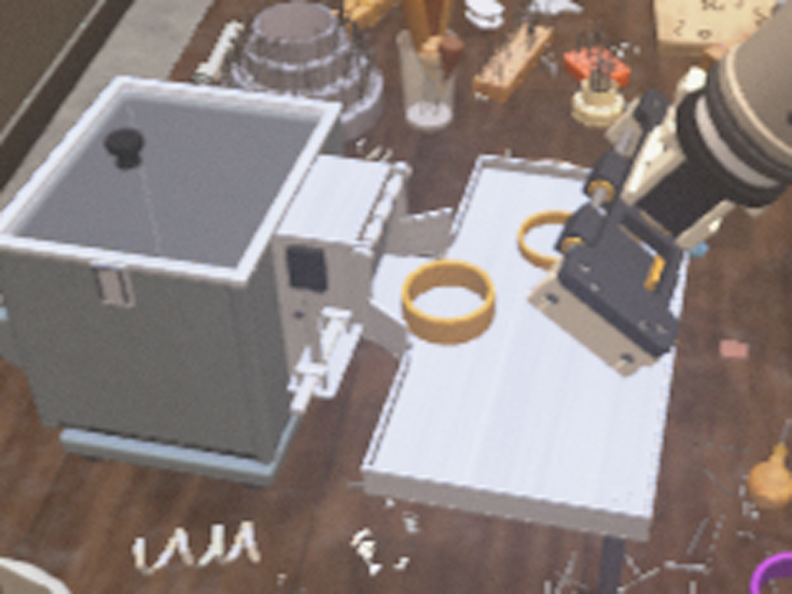

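```bash
python3 -c "
from plan import *
rows((-103,9,134),yaw=0,lean=36,clo=.74)"
```

```text
t 8.7 tipM [-119.7   31.5  172. ] z [ 0.56 -0.07 -0.83] fwdyaw -7.3 F(mach) [ 0.6 -0.5  0.8] grip 0.263
[0.35, -1.26, 2.13, -2.07, -0.81, -2.99, 0.74]
[0.45, -1.31, 2.07, -2.07, -0.81, -2.99, 0.74]
step [ 0.006 -0.014 -0.02 ]
total world d [ 0.0124 -0.0284 -0.0391] rows 2 target tcp [0.517 0.045 0.187]
```

Emit:
carry_out:
  increments: [0.3, -1.3, 1.8, -2, -0.8, -3, 0.74, 0.4, -1.3, 1.6, -2, -0.8, -3, 0.74, 0, 0, 0, 0, 0, 0, 0.74]

```text
time_s: 9.0
eef_pos: [0.5193, 0.0562, 0.2206]
orientation: [0.14, 2.552, -0.058]
contact_force: [1.2, -0.1, 0.2]
gripper_width: 0.261
```

```bash
python3 -c "
from plan import *
rows((-98,9,134),yaw=0,lean=36,clo=.74,n=2)"
```

```text
t 9.0 tipM [-104.5   19.2  165.6] z [ 0.55 -0.02 -0.83] fwdyaw -0.9 F(mach) [1.2 0.  0.2] grip 0.261
[0.74, -0.56, 1.51, -0.64, -1.2, -0.36, 0.74]
[0.77, -0.57, 1.49, -0.64, -1.2, -0.36, 0.74]
step [ 0.002 -0.006 -0.017]
total world d [ 0.0032 -0.012  -0.0332] rows 2 target tcp [0.522 0.044 0.187]
```

Emit:
carry_out:
  increments: [0.8, -0.6, 1.5, -0.6, -1, -0.4, 0.74, 0.8, -0.6, 1.5, -0.6, -1, -0.4, 0.74, 0, 0, 0, 0, 0, 0, 0.74]

```text
time_s: 9.3
eef_pos: [0.5297, 0.0508, 0.2145]
orientation: [0.13, 2.563, -0.048]
contact_force: [-0.8, 0.6, -0.1]
gripper_width: 0.261
```

```bash
python3 -c "
from plan import *
rows((-98,9,134),yaw=0,lean=36,clo=.74,n=1)"
```

```text
t 9.3 tipM [-94.2  15.4 159.1] z [ 0.54 -0.01 -0.84] fwdyaw -0.5 F(mach) [-0.8  0.5 -0.1] grip 0.261
[2.03, -0.71, 1.92, -0.74, -3.0, -0.4, 0.74]
step [-0.007 -0.007 -0.027]
total world d [-0.0073 -0.0066 -0.0271] rows 1 target tcp [0.522 0.044 0.187]
```

```bash
python3 -c "
from plan import *
s=state();print(s['joint_positions'].round(3),s['dq'].round(3),s['contact_force'])"
```

```text
[-0.026  0.271  2.016 -0.171  0.284 -1.345] [ 0.032 -0.006  0.015 -0.076  0.008  0.126] [-0.79189779  0.55710309 -0.05530886]
```

```bash
python3 -c "
from plan import *
rows((-98,9,134),yaw=0,lean=27,clo=.74,n=2)"
```

```text
t 9.3 tipM [-94.2  15.4 159.1] z [ 0.54 -0.01 -0.84] fwdyaw -0.5 F(mach) [-0.8  0.5 -0.1] grip 0.261
[0.5, -0.35, 0.97, -0.35, 3.0, -0.23, 0.74]
[0.45, -0.36, 0.99, -0.35, 3.0, -0.23, 0.74]
step [ 0.001 -0.004 -0.011]
total world d [ 0.0015 -0.0074 -0.0217] rows 2 target tcp [0.531 0.043 0.193]
```

Emit:
carry_out:
  increments: [0.5, -0.4, 0.4, -0.3, 3, -0.2, 0.74, 0.5, -0.4, 1, -0.3, 3, -0.2, 0.74, 0.3, 0, 0.5, 0, 0, 0, 0.74]

```text
time_s: 9.6
eef_pos: [0.5259, 0.0453, 0.191]
orientation: [0.13, 2.671, -0.031]
contact_force: [-0.2, -0.1, -0.4]
gripper_width: 0.26
```

```bash
python3 -c "
from plan import *
rows((-98,9,134),yaw=0,lean=27,clo=.74,n=1)
print(state()['joint_positions'].round(3))"
```

```text
t 9.6 tipM [-103.7   10.1  132.1] z [ 0.45 -0.   -0.89] fwdyaw -0.4 F(mach) [-0.2 -0.1 -0.4] grip 0.26
[-0.57, -0.13, 0.09, -0.21, -0.21, -0.36, 0.74]
step [ 0.005 -0.002  0.002]
total world d [ 0.0053 -0.0019  0.0018] rows 1 target tcp [0.531 0.043 0.193]
[-0.049  0.316  1.984 -0.061  0.375 -1.471]
```

Emit:
carry_out:
  increments: [-1, -0.1, 0.3, 0, 0, 0, 0.74, -0.9, -0.1, 0.45, 0, 0, 0, 0.74, -0.9, -0.1, 0.45, 0, 0, 0, 0.74, -0.9, -0.2, 0.45, 0, 0, 0, 0.74]

```text
time_s: 10.0
eef_pos: [0.5665, 0.0377, 0.1923]
orientation: [0.132, 2.672, -0.033]
contact_force: [-1.1, 0.7, -0.6]
gripper_width: 0.26
```

```bash
python3 snap.py 11 scene side; python3 find.py 11;python3 -c "
from plan import *
rows((-38,1,134),yaw=0,lean=30,clo=.74,step=.01)
print(state()['joint_positions'].round(3))"
```

```text
t 10.0 tipM [-62.6   6.2 133.3] z [ 0.45 -0.01 -0.89] fwdyaw -0.5 F(mach) [-1.2  0.6 -0.6] grip 0.26
side [283, 207, 24, 15, 168] [([0.6457, 0.0108], [-11.0, -13.2]), ([0.6445, 0.017], [-12.8, -7.1])]
side [288, 223, 19, 9, 89] [([0.6283, 0.0544], [-32.2, 28.7]), ([0.6272, 0.0602], [-33.9, 34.3])]
scene [316, 184, 21, 14, 217] [([0.6413, 0.045], [-18.5, 20.4]), ([0.6355, 0.0341], [-23.3, 9.1])]
scene [301, 204, 19, 11, 79] [([0.5455, -0.0463], [-105.7, -79.0]), ([0.5408, -0.0562], [-109.5, -89.4])]
scene [341, 230, 20, 11, 78] [([0.5719, -0.212], [-64.5, -241.8]), ([0.5669, -0.2202], [-68.8, -250.3])]
t 10.1 tipM [-61.6   5.8 133.7] z [ 0.45 -0.01 -0.89] fwdyaw -0.5 F(mach) [-0.5 -0.9  0.1] grip 0.256
[-0.59, -0.16, 0.35, -0.11, -1.05, -0.15, 0.74]
[-0.58, -0.17, 0.36, -0.11, -1.05, -0.15, 0.74]
[-0.57, -0.17, 0.37, -0.11, -1.05, -0.15, 0.74]
step [ 0.007 -0.002 -0.   ]
total world d [ 0.0199 -0.0069 -0.0014] rows 3 target tcp [0.587 0.03  0.191]
[-0.061  0.375  1.88  -0.045  0.419 -1.496]
```

View pics/scene11c.png

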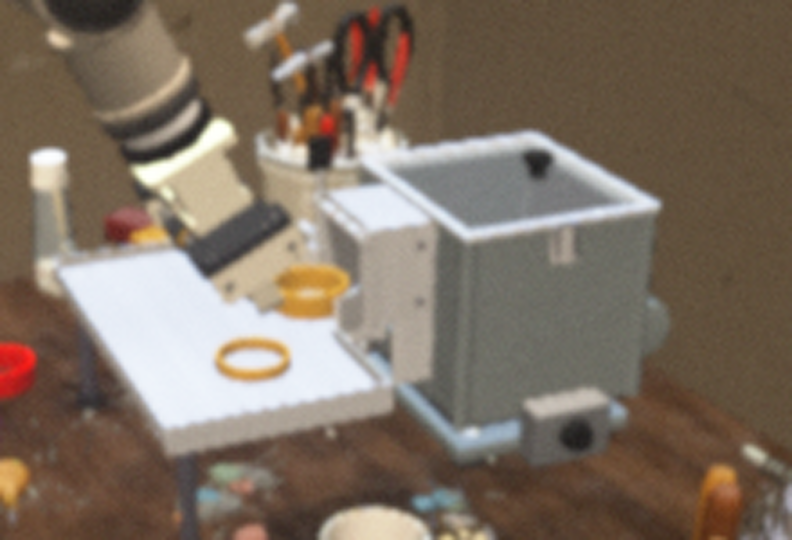

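View pics/side11c.png

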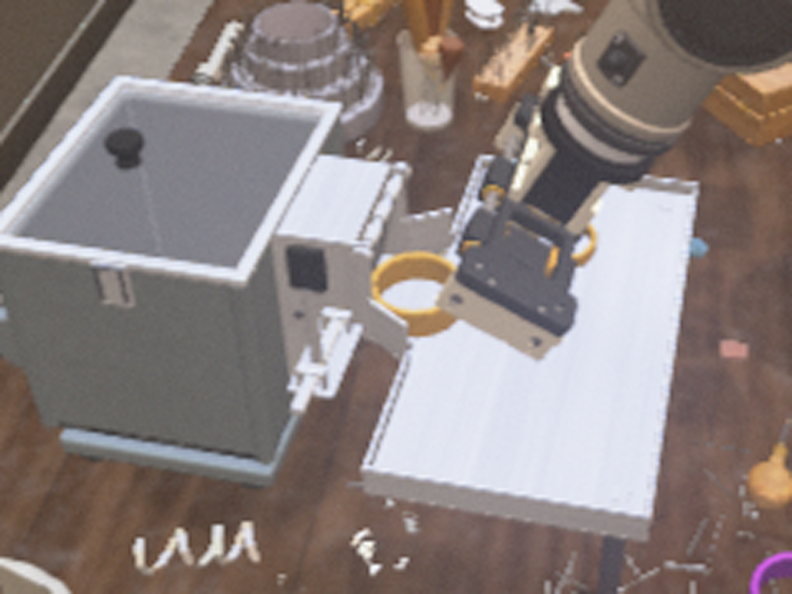

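Emit:
carry_out:
  increments: [-0.6, -0.2, 0.4, 0, -1, 0, 0.74, -0.6, -0.2, 0.4, 0, -1, 0, 0.74, -0.6, -0.2, 0.4, 0, -1, 0, 0.74]

```text
time_s: 10.4
eef_pos: [0.5887, 0.0288, 0.1901]
orientation: [0.13, 2.615, -0.036]
contact_force: [-1.3, 1.3, 0.1]
gripper_width: 0.26
```

```bash
python3 snap.py 12 scene side; python3 find.py 12;python3 -c "
from plan import *
rows((3,0,134),yaw=0,lean=32,clo=.74,step=.007)
print(state()['joint_positions'].round(3))"
```

```text
t 10.4 tipM [-36.4  -0.8 132.9] z [ 0.5  -0.01 -0.87] fwdyaw -0.5 F(mach) [-1.4  1.1  0.1] grip 0.26
side [336, 195, 14, 17, 61] [([0.5351, -0.0372], [-116.9, -71.0]), ([0.5348, -0.0306], [-117.7, -64.4])]
side [283, 203, 15, 9, 97] [([0.6579, -0.0083], [2.8, -31.2]), ([0.6565, -0.002], [0.9, -25.0])]
scene [276, 171, 16, 6, 67] [([0.5825, 0.223], [-93.0, 192.5]), ([0.5774, 0.2102], [-97.0, 179.3])]
scene [326, 183, 14, 14, 118] [([0.6625, 0.0456], [2.6, 22.9]), ([0.6566, 0.0346], [-2.4, 11.5])]
scene [301, 204, 19, 11, 77] [([0.5455, -0.0463], [-105.7, -79.0]), ([0.5408, -0.0562], [-109.5, -89.3])]
t 10.5 tipM [-36.   -1.  132.9] z [ 0.5  -0.01 -0.87] fwdyaw -0.5 F(mach) [ 0.3 -1.1  0.2] grip 0.257
[-0.53, 0.02, 0.31, -0.06, -0.33, -0.08, 0.74]
[-0.53, 0.02, 0.31, -0.06, -0.33, -0.08, 0.74]
[-0.53, 0.01, 0.32, -0.06, -0.33, -0.08, 0.74]
[-0.53, 0.01, 0.32, -0.06, -0.33, -0.08, 0.74]
[-0.53, 0.01, 0.32, -0.06, -0.33, -0.08, 0.74]
[-0.52, 0.01, 0.33, -0.06, -0.33, -0.08, 0.74]
step [ 0.006 -0.    -0.   ]
total world d [ 0.037  -0.0027 -0.0001] rows 6 target tcp [0.626 0.026 0.19 ]
[-0.076  0.402  1.867 -0.038  0.349 -1.514]
```

View pics/side12c.png

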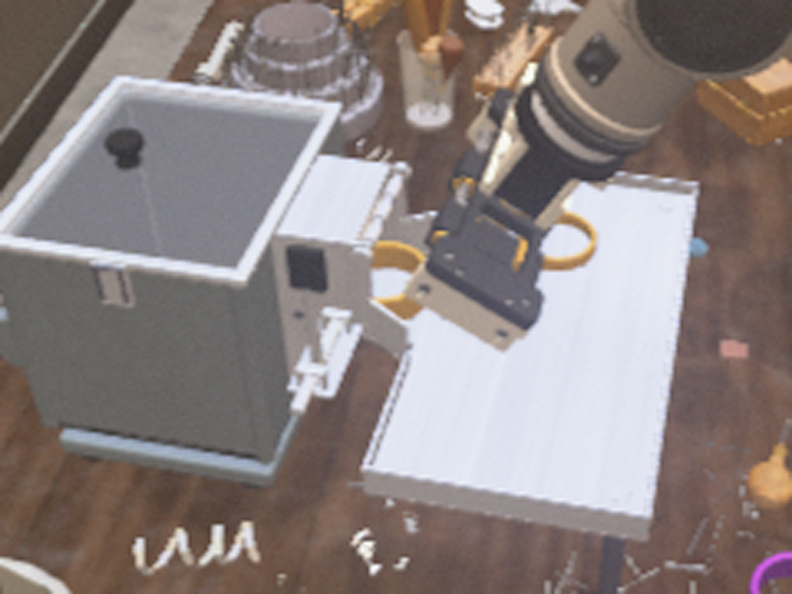

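Emit:
carry_out:
  increments: [-0.6, 0, 0.25, 0, -0.3, 0, 0.74, -0.6, 0, 0.25, 0, -0.3, 0, 0.74, -0.6, 0, 0.3, 0, -0.3, 0, 0.74]

```text
time_s: 10.8
eef_pos: [0.6089, 0.0264, 0.1919]
orientation: [0.13, 2.601, -0.038]
contact_force: [-1.7, -0.1, 0.6]
gripper_width: 0.265
```

```bash
python3 -c "
from plan import *
show()"
```

```text
t 10.8 tipM [-15.3  -1.4 135.2] z [ 0.51 -0.01 -0.86] fwdyaw -0.6 F(mach) [-1.7 -0.3  0.6] grip 0.265
```

Emit:
carry_out:
  increments: [-0.6, 0, 0.3, 0, -0.3, 0, 0.74, -0.5, 0, 0.3, 0, -0.3, 0, 0.74]

```text
time_s: 11.0
eef_pos: [0.623, 0.025, 0.193]
orientation: [0.129, 2.588, -0.038]
contact_force: [-1.5, 0.2, 1.8]
gripper_width: 0.259
```

```bash
python3 snap.py 13 scene side;python3 -c "
from plan import *
rows((4,0,135),yaw=0,lean=32,clo=.74,step=.006)
print(state()['joint_positions'].round(3))"
```

```text
t 11.0 tipM [ -0.4  -1.5 136.7] z [ 0.52 -0.01 -0.85] fwdyaw -0.6 F(mach) [-1.5  0.1  1.8] grip 0.259
t 11.1 tipM [ -0.2  -1.6 136.7] z [ 0.52 -0.01 -0.85] fwdyaw -0.6 F(mach) [ 0.4  0.5 -0.9] grip 0.259
[-0.22, 0.12, 0.36, -0.37, -0.42, -0.48, 0.74]
step [ 0.004  0.001 -0.002]
total world d [ 0.0039  0.0008 -0.002 ] rows 1 target tcp [0.627 0.026 0.191]
[-0.078  0.445  1.794 -0.038  0.352 -1.516]
```

View pics/scene13c.png

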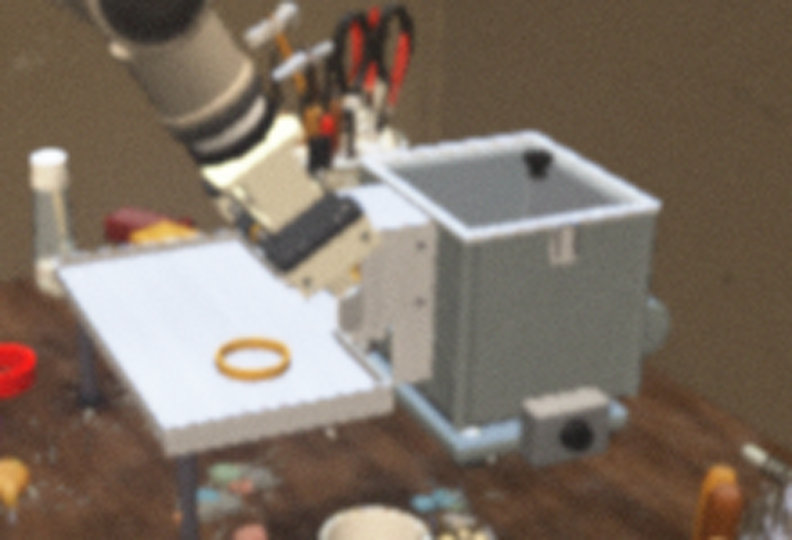

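View pics/side13c.png

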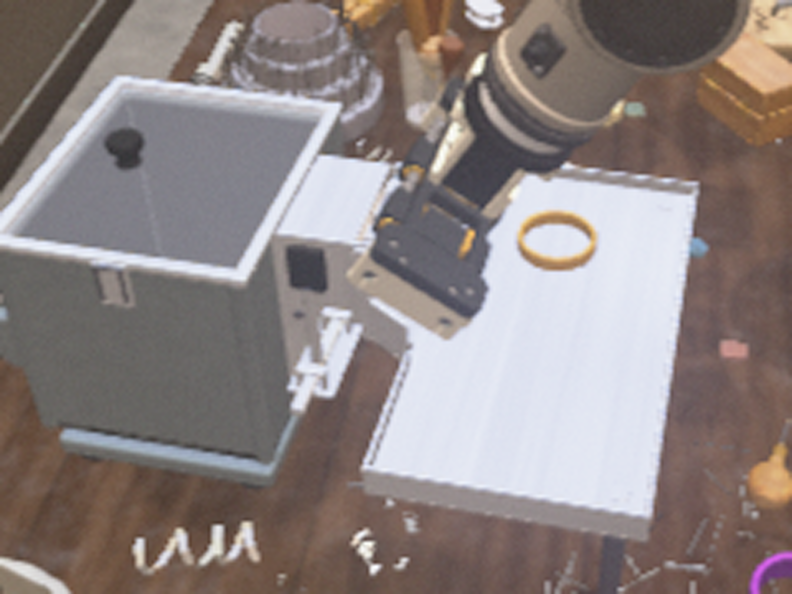

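Emit:
carry_out:
  increments: [-0.3, -0.2, 0.35, 0, -0.3, 0, 0.74, -0.2, -0.1, 0.2, 0, 0, 0, 0.74]

```text
time_s: 11.3
eef_pos: [0.6304, 0.0212, 0.1909]
orientation: [0.129, 2.582, -0.038]
contact_force: [0.2, 1.1, 0.6]
gripper_width: 0.261
```

```bash
python3 snap.py 14 side wrist
```

```text
t 11.3 tipM [  7.7  -4.6 134.9] z [ 0.53 -0.01 -0.85] fwdyaw -0.5 F(mach) [0.1 1.2 0.6] grip 0.261
```

View pics/side14c.png

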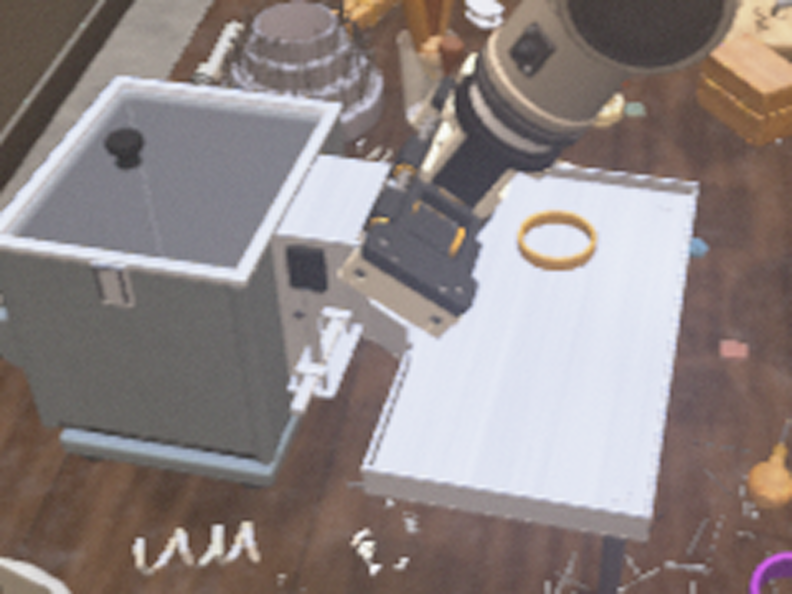

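View pics/wrist14.png

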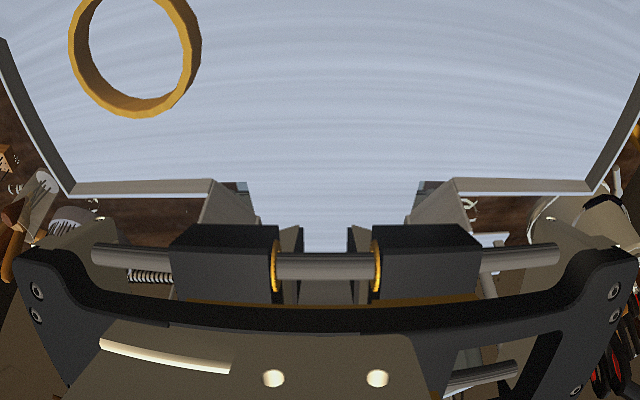

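Emit:
carry_out:
  increments: [0, 0, 0, 0, 0, 0, 0.74, 0, 0, 0, 0, 0, 0, 0.74]

```text
time_s: 11.6
eef_pos: [0.6302, 0.0211, 0.1907]
orientation: [0.129, 2.582, -0.039]
contact_force: [-0.6, 0.3, -0.1]
gripper_width: 0.259
```

```bash
python3 snap.py 15 scene side; python3 -c "
import cv2
a=cv2.imread('pics/side15.png')[140:280,160:290];b=cv2.imread('pics/scene15.png')[140:240,320:430]
a=cv2.resize(a,(520,560),interpolation=3);b=cv2.resize(b,(280,255),interpolation=3)
import numpy as np
o=np.zeros((560,800,3),np.uint8);o[:,:520]=a;o[:255,520:]=b
cv2.imwrite('pics/tub15.png',np.clip(o.astype(float)*1.4,0,255).astype(np.uint8))"
```

```text
t 11.6 tipM [  7.5  -4.8 134.6] z [ 0.53 -0.01 -0.85] fwdyaw -0.6 F(mach) [-0.6  0.2 -0.1] grip 0.259
```

View pics/tub15.png

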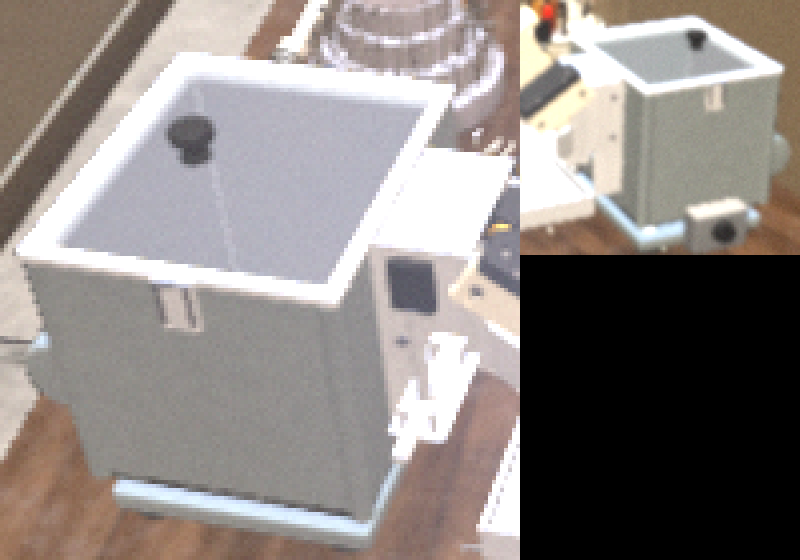

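Emit:
carry_out:
  increments: [0.9, 0.1, -0.5, 0, 0, 0, 0.74, 0.9, 0, -0.5, 0, 0, 0, 0.74, 1.8, 0, -1, 0, 0, 0, 0.74, 2.5, 0, -1.4, 0, 0, 0, 0.74, 2.5, 0, -2, 0, 0, 0, 0.74]

```text
time_s: 12.2
eef_pos: [0.5282, 0.0333, 0.1987]
orientation: [0.131, 2.597, -0.039]
contact_force: [-0.0, 0.2, -0.2]
gripper_width: 0.26
```

```bash
python3 snap.py 16 scene side; python3 -c "
from plan import *
rows((60,120,330),yaw=0,lean=0,clo=1)"
```

```text
t 12.2 tipM [-96.1  -1.8 142.2] z [ 0.52 -0.01 -0.86] fwdyaw -0.6 F(mach) [-0.   0.2 -0.2] grip 0.26
t 12.3 tipM [-98.4  -1.5 142.4] z [ 0.51 -0.01 -0.86] fwdyaw -0.5 F(mach) [-0.2 -1.1  0.6] grip 0.259
[-3.79, 1.75, -1.01, -0.04, 4.42, -0.08, 1]
[-3.7, 1.75, -1.3, -0.04, 4.42, -0.08, 1]
[-3.59, 1.74, -1.58, -0.04, 4.42, -0.08, 1]
[-3.46, 1.74, -1.85, -0.04, 4.42, -0.08, 1]
[-3.31, 1.74, -2.11, -0.04, 4.42, -0.08, 1]
[-3.14, 1.73, -2.36, -0.04, 4.42, -0.08, 1]
[-2.95, 1.73, -2.59, -0.04, 4.42, -0.08, 1]
step [0.029 0.015 0.028]
total world d [0.2024 0.1032 0.197 ] rows 7 target tcp [0.728 0.137 0.396]
```

View pics/scene16c.png

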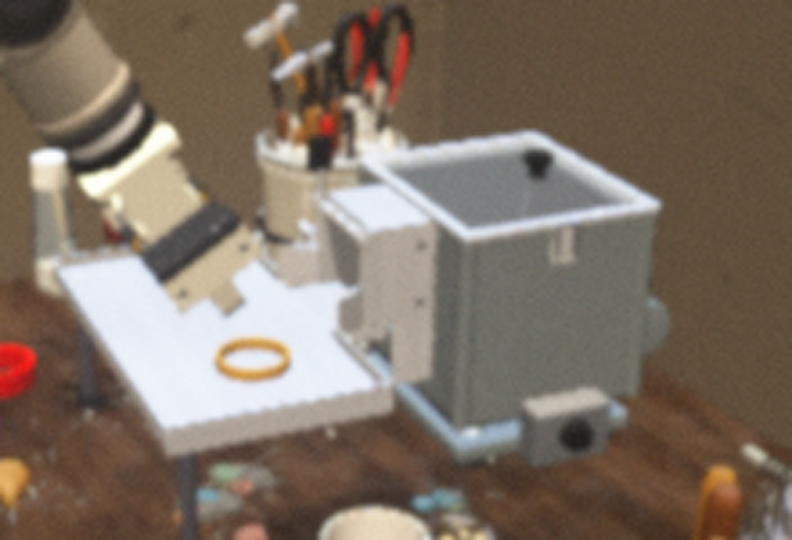

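Emit:
carry_out:
  increments: [-2, 0, -4, 0, 0, 0, 1, -2.5, 0, -4.3, 0, 0, 0, 1, -2.5, 0, -4.3, 0, 0, 0, 1, -3.5, 0.5, -4, 0, 0, 0, 1, -3.5, 1, -3, 0, 0, 0, 1]

```text
time_s: 12.8
eef_pos: [0.5414, 0.0473, 0.4352]
orientation: [0.131, 2.615, -0.039]
contact_force: [1.8, 0.6, -0.1]
gripper_width: 0.005
```

```bash
python3 snap.py 17 wrist
```

```text
t 12.8 tipM [-85.1  13.2 378. ] z [ 0.5  -0.01 -0.87] fwdyaw -0.6 F(mach) [ 1.8  0.8 -0.1] grip 0.005
```

View pics/wrist17.png

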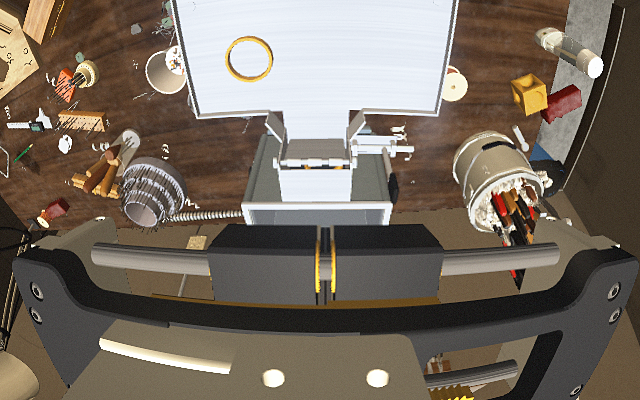

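```bash
python3 -c "
import cv2
a=cv2.imread('pics/wrist17.png')[100:230,220:420];cv2.imwrite('pics/w17c.png',cv2.resize(a,None,fx=4,fy=4,interpolation=cv2.INTER_CUBIC))
from plan import *
w=np.load('w17.npz')
for p in [(0,0,197),(6,0,205),(64,0,205),(60,0,212),(226,0,212),(143,0,48),(0,0,125),(45,0,125),(-30,0,125)]: print(p,((wrist_proj(w,M2W(p))-[220,100])*4).round())"
```

```text
(0, 0, 197) [381. 246.]
(6, 0, 205) [381. 279.]
(64, 0, 205) [387. 418.]
(60, 0, 212) [386. 425.]
(226, 0, 212) [399. 699.]
(143, 0, 48) [400. 291.]
(0, 0, 125) [387. 115.]
(45, 0, 125) [390. 221.]
(-30, 0, 125) [384.  37.]
```

View pics/w17c.png

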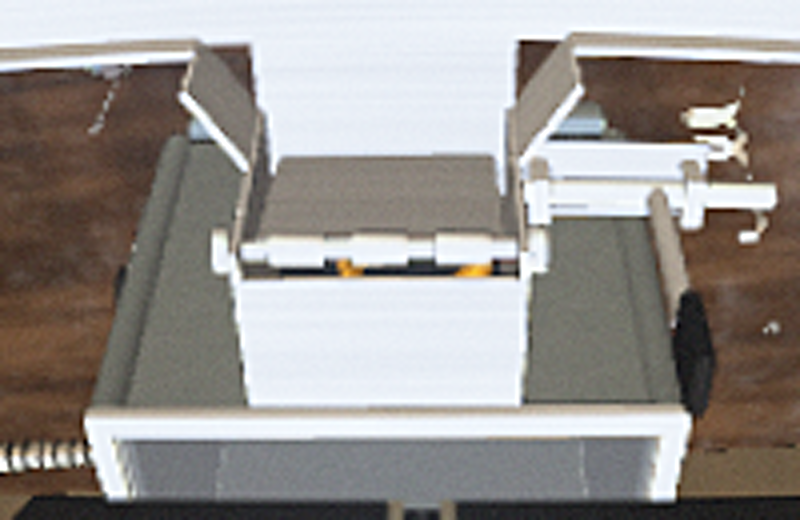

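```bash
python3 -c "
from plan import *
w=np.load('w17.npz')
for u in (338,358,458,492):
  for z in (.048,.059,.07,.09,.11): print(u,z,W2M(wrist_onz(w,(220+u/4,100+268/4),z)).round(0)[:2],end=' ')
  print()"
```

```text
338 0.048 [129. -28.] 338 0.059 [120. -26.] 338 0.07 [111. -25.] 338 0.09 [ 95. -23.] 338 0.11 [ 79. -21.] 
358 0.048 [129. -19.] 358 0.059 [120. -18.] 358 0.07 [111. -17.] 358 0.09 [ 95. -15.] 358 0.11 [ 79. -14.] 
458 0.048 [130.  26.] 458 0.059 [121.  26.] 458 0.07 [112.  26.] 458 0.09 [95. 25.] 458 0.11 [79. 25.] 
492 0.048 [130.  42.] 492 0.059 [121.  41.] 492 0.07 [112.  40.] 492 0.09 [96. 39.] 492 0.11 [79. 38.]
```

```bash
python3 -c "
from plan import *
rows((19,128,300),yaw=0,lean=0,clo=1)"
```

```text
t 12.85 tipM [-80.2  14.6 387.8] z [ 0.51 -0.01 -0.86] fwdyaw -0.6 F(mach) [ 3.3 -0.1  7.3] grip 0.003
[-1.46, 2.29, 2.7, -0.04, 6.19, -0.12, 1]
[-1.75, 2.28, 2.53, -0.04, 6.19, -0.12, 1]
[-2.01, 2.28, 2.33, -0.04, 6.19, -0.12, 1]
[-2.26, 2.27, 2.1, -0.04, 6.19, -0.12, 1]
[-2.47, 2.27, 1.84, -0.04, 6.19, -0.12, 1]
step [ 0.029  0.02  -0.016]
total world d [ 0.1428  0.1006 -0.0784] rows 5 target tcp [0.688 0.149 0.366]
```

Emit:
carry_out:
  increments: [-2, 2.5, 1.5, 0, 6.2, 0, 1, -2.2, 2.5, 1.5, 0, 6.2, 0, 1, -2.5, 2.5, 1.5, 0, 6.2, 0, 1, -2.5, 2.5, 1.5, 0, 6.2, 0, 1, -2.5, 2.3, 1.5, 0, 6.2, 0, 1]

```text
time_s: 13.35
eef_pos: [0.6859, 0.1577, 0.4149]
orientation: [0.16, 3.133, -0.001]
contact_force: [2.7, -0.3, 0.2]
gripper_width: 0.007
```

```bash
python3 -c "
from plan import *
rows((19,128,260),yaw=0,lean=0,clo=1)"
```

```text
t 13.35 tipM [ 16.1 136.6 348.9] z [ 0. -0. -1.] fwdyaw -0.7 F(mach) [ 2.7 -0.   0.2] grip 0.007
[-0.15, -0.43, 4.45, -0.02, 0.12, -0.35, 1]
[-0.15, -0.43, 4.45, -0.02, 0.12, -0.35, 1]
step [ 0.001 -0.004 -0.044]
total world d [ 0.0024 -0.0089 -0.0889] rows 2 target tcp [0.688 0.149 0.326]
```

Emit:
carry_out:
  increments: [-0.2, -0.3, 4.4, 0, 0, -0.4, 1, -0.2, -0.3, 4.4, 0, 0, -0.4, 1, 0, 0, 2.5, 0, 0, 0, 1, 0, 0, 1.3, 0, 0, 0, 1, 0, 0, 0, 0, 0, 0, 1]

```text
time_s: 13.85
eef_pos: [0.7022, 0.1547, 0.2712]
orientation: [-0.133, -3.138, 0.0]
contact_force: [-0.2, 0.1, 0.4]
gripper_width: 0.005
```

```bash
python3 snap.py 18 side; python3 -c "
from plan import *
rows((19,115,217),yaw=0,lean=0,clo=1)"
```

```text
t 13.85 tipM [ 32.3 135.1 205.2] z [-0. -0. -1.] fwdyaw 0.3 F(mach) [-0.2  0.1  0.4] grip 0.005
t 13.9 tipM [ 32.6 135.2 206.4] z [ 0.  0. -1.] fwdyaw 0.3 F(mach) [-0.3 -0.7 -0.7] grip 0.006
[1.36, -2.01, -1.06, 0.0, 0.03, 0.29, 1]
step [-0.015 -0.019  0.011]
total world d [-0.0153 -0.0189  0.0106] rows 1 target tcp [0.687 0.136 0.283]
```

View pics/side18c.png

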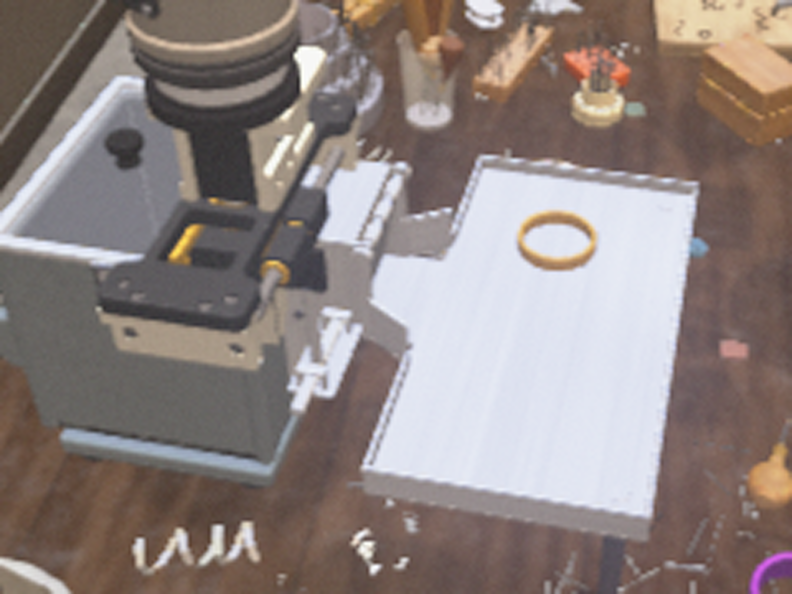

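Emit:
carry_out:
  increments: [0.8, 0, -0.7, 0, 0, 0, 1, 0.7, -0.6, -0.6, 0, 0, 0, 1, 0, -0.8, 0, 0, 0, 0, 1, 0, 0, 0, 0, 0, 0, 1]

```text
time_s: 14.3
eef_pos: [0.6855, 0.1412, 0.2924]
orientation: [0.132, 3.129, 0.002]
contact_force: [-0.3, 0.2, 0.4]
gripper_width: 0.005
```

```bash
python3 -c "
from plan import *
rows((19,89,217),yaw=0,lean=0,clo=1,step=.006)"
```

```text
t 14.3 tipM [ 17.6 120.4 226.4] z [ 0.01  0.   -1.  ] fwdyaw 0.3 F(mach) [-0.3  0.2  0.4] grip 0.005
[-0.03, -0.52, 0.16, 0.01, 0.09, 0.05, 1]
[-0.03, -0.52, 0.16, 0.01, 0.09, 0.05, 1]
[-0.03, -0.52, 0.16, 0.01, 0.09, 0.05, 1]
[-0.03, -0.52, 0.16, 0.01, 0.09, 0.05, 1]
[-0.03, -0.52, 0.16, 0.01, 0.09, 0.05, 1]
[-0.03, -0.52, 0.16, 0.01, 0.09, 0.05, 1]
step [-0.    -0.005 -0.002]
total world d [-0.0007 -0.0313 -0.0094] rows 6 target tcp [0.685 0.11  0.283]
```

Emit:
carry_out:
  increments: [0, 0, 0.9, 0, 0.5, 0, 1, 0, -0.6, 0, 0, 0, 0, 1, 0, -0.6, 0, 0, 0, 0, 1, 0, -0.5, 0, 0, 0, 0, 1]

```text
time_s: 14.7
eef_pos: [0.6844, 0.1238, 0.2845]
orientation: [0.132, 3.135, 0.006]
contact_force: [0.7, 1.6, -0.1]
gripper_width: 0.004
```

```bash
python3 -c "
from plan import *
show()"
```

```text
t 14.7 tipM [ 17.6 103.  218.5] z [ 0.  0. -1.] fwdyaw 0.3 F(mach) [ 0.6  1.7 -0.1] grip 0.004
```

Emit:
carry_out:
  increments: [0, -0.5, 0, 0, 0, 0, 1, 0, -0.5, 0, 0, 0, 0, 1]

```text
time_s: 14.9
eef_pos: [0.6834, 0.1134, 0.2845]
orientation: [0.131, 3.135, 0.007]
contact_force: [-0.3, 2.3, 2.2]
gripper_width: 0.006
```

```bash
python3 -c "
from plan import *
show()"
```

```text
t 14.9 tipM [ 17.5  92.7 218.5] z [ 0.  0. -1.] fwdyaw 0.4 F(mach) [-0.5  2.3  2.2] grip 0.006
```

Emit:
carry_out:
  increments: [0, -0.3, 0, 0, 0, 0, 1]

```text
time_s: 15.0
eef_pos: [0.6831, 0.1099, 0.2845]
orientation: [0.132, 3.135, 0.007]
contact_force: [0.3, 1.9, 1.1]
gripper_width: 0.002
```

```bash
python3 -c "
from plan import *
show()"
```

```text
t 15.0 tipM [ 17.5  89.2 218.5] z [ 0.  0. -1.] fwdyaw 0.3 F(mach) [0.1 1.9 1.1] grip 0.002
```

Emit:
carry_out:
  increments: [0, -0.2, 0, 0, 0, 0, 1]

```text
time_s: 15.1
eef_pos: [0.6829, 0.1076, 0.2845]
orientation: [0.132, 3.135, 0.007]
contact_force: [-0.5, 1.5, 1.2]
gripper_width: 0.003
```

Emit:
carry_out:
  increments: [0, -0.15, 0, 0, 0, 0, 1]

```text
time_s: 15.2
eef_pos: [0.6827, 0.1059, 0.2845]
orientation: [0.132, 3.135, 0.008]
contact_force: [-0.6, 2.3, 1.6]
gripper_width: 0.01
```

```bash
python3 -c "
from plan import *
show()"
```

```text
t 15.2 tipM [ 17.5  85.2 218.5] z [ 0.  0. -1.] fwdyaw 0.3 F(mach) [-0.8  2.2  1.6] grip 0.01
```

Not at the stop yet; continue in small steps.

Emit:
carry_out:
  increments: [0, -0.15, 0, 0, 0, 0, 1]

```text
time_s: 15.3
eef_pos: [0.6826, 0.1053, 0.2845]
orientation: [0.131, 3.135, 0.011]
contact_force: [0.6, 8.3, 1.7]
gripper_width: 0.004
```

Emit:
carry_out:
  increments: [0, -0.15, 0, 0, 0, 0, 1]

```text
time_s: 15.4
eef_pos: [0.6826, 0.1053, 0.2846]
orientation: [0.13, 3.135, 0.015]
contact_force: [0.4, 7.0, 1.0]
gripper_width: 0.004
```

```bash
python3 -c "
from plan import *
show()"
```

```text
t 15.4 tipM [ 17.4  84.9 218.6] z [ 0.    0.01 -1.  ] fwdyaw 0.4 F(mach) [-0.3  7.   1. ] grip 0.004
```

Emit:
carry_out:
  increments: [0, 0.6, 0, 0, 0, 0, 1, 0, 1, 0, 0, 0, 0, 1, 0, 0.5, -3, 0, 0, 0, 1, 1, 0, -4, 0, 0, 0, 1, 1, 0, -3, 0, 0, 0, 1]

```text
time_s: 15.9
eef_pos: [0.6635, 0.1283, 0.3796]
orientation: [-0.131, -3.129, -0.007]
contact_force: [0.1, 0.6, 1.1]
gripper_width: 0.006
```

Emit:
carry_out:
  increments: [3.5, 0, -3, 0, -7, 0, 1, 3.5, -1.5, -2, 0, -7, 0, 1, 3.5, -1.5, -1.5, 0, -7, 0, 1, 3.5, -1.5, -1, 0, -5, 0, 1, 0, -1, 0, 0, 0, 0, 1]

```text
time_s: 16.4
eef_pos: [0.5104, 0.0867, 0.4233]
orientation: [0.109, 2.687, -0.025]
contact_force: [-0.1, 0.2, -0.4]
gripper_width: 0.003
```

```bash
python3 snap.py 19 wrist scene side; python3 find.py 19; python3 -c "
import cv2
a=cv2.imread('pics/wrist19.png')[60:230,200:440];cv2.imwrite('pics/w19c.png',cv2.resize(a,None,fx=3.3,fy=3.3,interpolation=cv2.INTER_CUBIC))"
```

```text
t 16.4 tipM [-123.8   50.5  364. ] z [ 0.44  0.   -0.9 ] fwdyaw 0.5 F(mach) [-0.2  0.2 -0.4] grip 0.003
scene [276, 171, 18, 6, 73] [([0.5847, 0.2222], [-90.8, 191.9]), ([0.5795, 0.2094], [-94.8, 178.7])]
scene [301, 204, 19, 11, 75] [([0.5455, -0.0463], [-105.7, -79.0]), ([0.5408, -0.0562], [-109.5, -89.3])]
```

View pics/w19c.png

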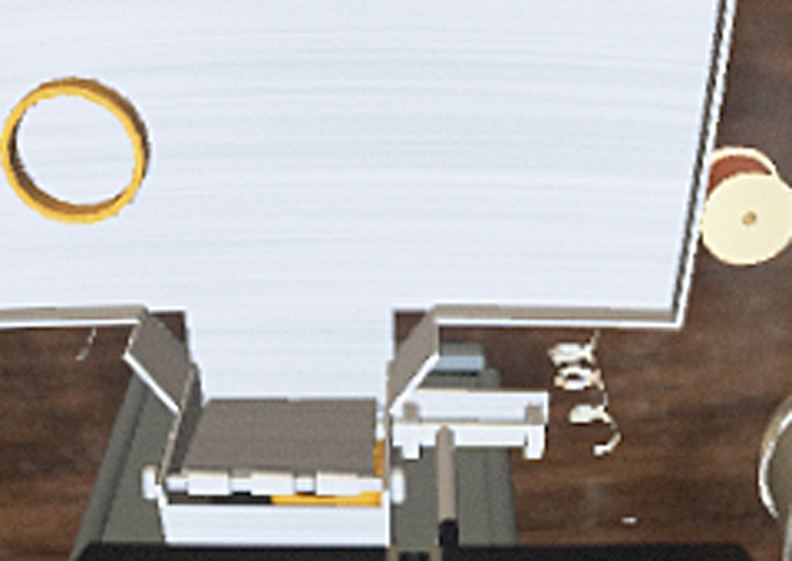

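View pics/side19c.png

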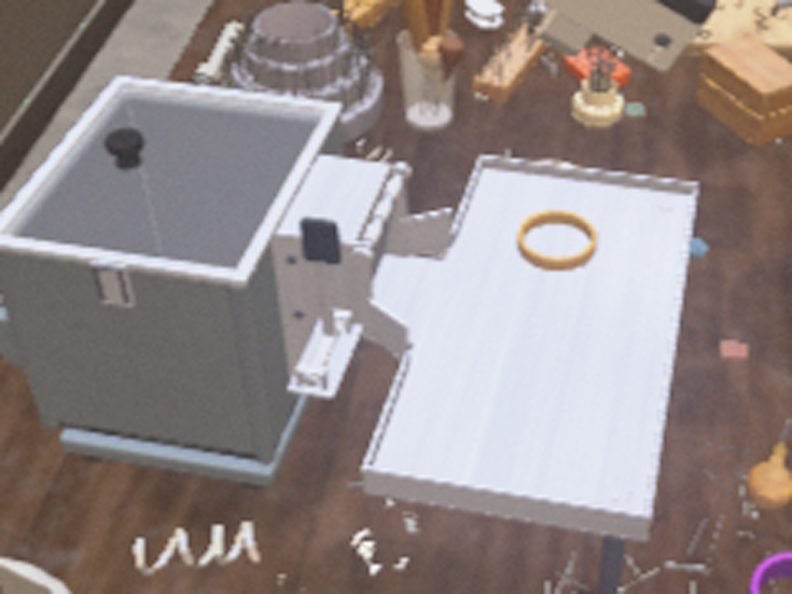

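```bash
python3 -c "
from plan import *
w=np.load('w19.npz')
for u,v in ((275,498),(330,500),(382,500),(378,445),(378,470)):
  print(u,v,[ (int(z*1000),W2M(wrist_onz(w,(200+u/3.3,60+v/3.3),z)).round(0)[:2].tolist()) for z in (.048,.07,.09,.11,.13,.15)])
for p in [(0,0,197),(6,40,205),(0,37,197),(14,37,128),(14,-37,128),(0,40,125)]: print(p,((wrist_proj(w,M2W(p))-[200,60])*3.3).round())
a=cv2.imread('pics/wrist19.png')[170:230,230:340];cv2.imwrite('pics/w19d.png',cv2.resize(a,None,fx=7,fy=7,interpolation=cv2.INTER_CUBIC))
"
```

```text
275 498 [(48, [149.0, -27.0]), (70, [128.0, -23.0]), (90, [109.0, -20.0]), (110, [91.0, -16.0]), (130, [72.0, -13.0]), (150, [53.0, -9.0])]
330 500 [(48, [150.0, 5.0]), (70, [129.0, 7.0]), (90, [110.0, 9.0]), (110, [92.0, 11.0]), (130, [73.0, 13.0]), (150, [54.0, 15.0])]
382 500 [(48, [150.0, 35.0]), (70, [129.0, 36.0]), (90, [110.0, 36.0]), (110, [91.0, 37.0]), (130, [73.0, 38.0]), (150, [54.0, 38.0])]
378 445 [(48, [108.0, 33.0]), (70, [90.0, 34.0]), (90, [73.0, 35.0]), (110, [56.0, 35.0]), (130, [39.0, 36.0]), (150, [22.0, 37.0])]
378 470 [(48, [127.0, 33.0]), (70, [107.0, 34.0]), (90, [89.0, 34.0]), (110, [72.0, 35.0]), (130, [54.0, 36.0]), (150, [36.0, 37.0])]
(0, 0, 197) [275. 480.]
(6, 40, 205) [382. 507.]
(0, 37, 197) [374. 481.]
(14, 37, 128) [379. 397.]
(14, -37, 128) [210. 397.]
(0, 40, 125) [386. 367.]
```

View pics/w19d.png

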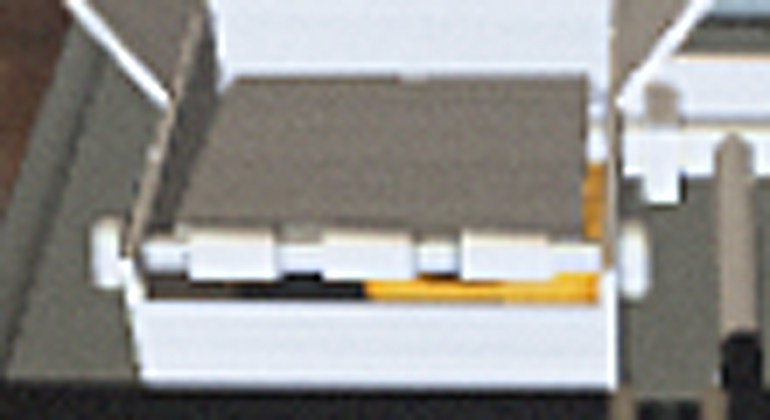

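```bash
python3 -c "
from plan import *
from cell import manip
show(); print(manip.finish_job())"
```

```text
t 16.55 tipM [-115.    50.9  369.3] z [ 0.45  0.   -0.9 ] fwdyaw 0.3 F(mach) [-0.5 -0.9  0.7] grip 0.007
the job is handed in; nothing more can be done
None
```

The job is handed in at about 16.6 s. The broad bangle is in the tub, the flap looks shut and the bolt is home. The interface reported no verdict, so this rests on my own checks below.

What I did, by pushing only:
1. **Bolt open:** I pushed the tab until it met its stop, at about 18 N. The limit is 30 N.
2. **Bangle in:** I pushed the broad bangle diagonally to the mouth, then straight in under the flap with the fingers leaned about 30 degrees. The wrist force stayed at about 2 N whenever I read it.
3. **Flap and bolt:** I drew back so the flap could fall, then pushed the bolt home until it met its stop, at about 8 N.

Last checks:
- **Bolt:** the side picture shows the tab back where it started.
- **Flap:** its lower edge is where a shut flap should be in the wrist picture.
- **Broad bangle:** the two outside cameras cannot see down into the tub. In the wrist views, through the gaps round the flap, two pictures agree with it lying flat on the tub floor at about x 118, y 8 mm. That is about 26 mm from the tub's middle.
- **Slim bangle:** it reads the same place in the scene camera as at the start.
- **Loose things:** the spool looks unmoved in the last wrist picture. I did not measure the cup, dish and graver again, but the arm never went low near them.

Two things went differently than planned. Joint 5 reached its limit when I tried to lean 36 degrees close to the arm, so I used 27 to 32 degrees. On the way to close the bolt, a descent ended about 13 mm off in x and 12 mm low, and I corrected it before touching anything.

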